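# Load the anvil holder and start its clamp knob

### The arm

A 7-joint arm with a two-finger parallel gripper is mounted at the origin on a cart in front of the work surface, level with it; the furniture and walls round the work are solid. World frame = base frame: x ahead of the robot, y to its left, z up, the work surface at z = 0. Lengths are in m, angles in rad, forces in N, time in s.
With the tool pointing down it reaches from about 0.4 to 0.85 m from the base axis. Payload 4.5 kg.
Tool frame: the origin (TCP) lies between the finger pads; the fingertips stand 22 mm ahead of it and the grasp point (between the pads) lies 3 mm ahead of it (manip.nose_length is the distance from the TCP to the fingertips, in m); z points along the fingers, y is the line along which they close (so a half turn about z gives the same grasp; the last joint's range is limited). The gripper opens to 85 mm and grips with 20 to 120 N. Pads are 22 mm wide; open, the fingers measure 114 mm over their backs; the gripper's body (76 mm by 85 mm) begins 54 mm behind the grasp point. The pads swing forward as they close: fully open they stand 13 mm farther back than shut.
Start: joints at [-1.119, 0.689, -0.195, 1.565, 0.157, 0.902, -0.215], TCP at [0.254, 0.571, 0.231] pointing down, gripper open.
Joint ranges: [-3.01, 3.01], [-0.46, 2.08], [-1.47, 1.51], [0.13, 2.56], [-1, 4.14], [0.04, 2.09], [-2.66, 2.66]. Speed limits (rad/s): [2.57, 2.57, 3.14, 3.14, 3.14, 3.14, 3.14].

### API

Orientations are given as [roll, pitch, yaw] about the fixed x, y, z axes, in that order (R = Rz(yaw) Ry(pitch) Rx(roll)).
In Python, from workcell import state, viewer, job_done, manip gives the robot as it stands. The module is installed in compiled form; this text tells all that it offers.
- The arm moves only by the tool step_arm, never from a script. Its argument "targets" is a list of rows, each a list of 7 numbers: the shift along the world's x, y, z in m, then the turn, a rotation vector about the world's x, y, z in degrees, then the closure, from 0 (fully open) to 1 (shut). A call has 1 to 5 rows; each row is the pose to reach, as a shift and turn from the pose commanded when the call began; what a row does not reach only later rows make up. A row lasts 1/12 s, in which the tool goes at most 41.7 mm and 7.16 degrees, less where a joint would pass 70% of its speed; a pose out of reach is approached as far as the arm can. A call with a gripper value outside its range is refused whole. The fingers move at their own pace and stop on an object; "squeeze" is the grip in N (left out, the last holds). Time passes only in rows, so rows that repeat a pose let the fingers close. It gives the time, the measured TCP pose, the force, the opening and the grip force at its end, in the units of the state.
- state(): the state, without advancing time (a new reading comes with each control period).
- viewer.snapshot(name): name is "scene" or "top" or "wrist"; returns the picture (480x640x3 uint8, red, green, blue); there is no depth.
- viewer.camera_model(name): a dict with "intrinsics" (3x3 intrinsics, pixels), "R" (3x3) and "t" (3): a world point X has camera coordinates R X + t. Camera axes: x right, y down, z forward; pixel columns grow to the right and rows downward; lengths in m; the calibration is good to about 2 mm. A picture is of the moment at which its call begins: read the wrist's pose just before it. camera_model takes no time and is no camera call; for the wrist camera it gives the pose at the moment of the call.
- job_done(): hands the job in; it is judged then, once.
The state is a dict: "t": time; "qpos": joint angles; "qd": joint speeds; "joint_efforts": joint torques, N m; "position": TCP position; "ee_rot": TCP orientation; "ft_force": force on the tool from outside, world axes, zero at the start; "ft_torque": the same for the moment, N m; "opening": finger opening in m; "finger_force": force on a finger pad.
Only numpy, scipy, OpenCV 4.12 (cv2) and the standard library are available. Lean on these libraries where they do the work, as an engineer would, in place of code of your own. Each camera call takes 0.05 s, during which the arm holds its last target. There are 200 camera calls.

### The job

Set up the riveting anvil holder: swing the yellow keeper bar clear, load every anvil block that lies on the bench into a pocket of its own, yellow toe first under the dark ledge and then rocked down until it lies flat, and swing the bar fully home over their heels and round the stud. Then start the black star knob cleanly: turn it backwards (anticlockwise from above) until the thread clicks and the knob drops, let it drop, and only then turn it clockwise, as often as needed, until it is screwed right down on the bar. Leave the other things on the bench where they are.

Things in the scene. Friction and masses are not known exactly. Their poses are not given: they have to be found in the camera images.
- holder: Blue plate 132 x 276 x 10 mm, bolted down; origin at bench level under the middle pocket, z up, +x towards the dark ledge, +y towards the stud end. It carries a row of three pockets along y, 52 mm apart, each 90 mm long (x) and 46.4 mm wide, floor 10 mm over the bench; round-topped walls 10 mm high between the pockets, 8 mm high at the open heel (-x) end.
- ledge (a point): Middle of the lip's front edge, 27 mm over the bench, axes as the holder's. The dark steel ledge bounds the pockets at +x and stands 17 mm over their floor; its lip overhangs them by 5 mm, from 11 to 17 mm over the floor.
- pocket_1 (a point): Centre of the floor of the pocket nearest the bar pivot, axes as the holder's; the ledge wall is at x = +45 mm from here, the lip's edge at x = +40 mm, the heel wall at x = -45 mm.
- pocket_2 (a point): The same for the middle pocket.
- pocket_3 (a point): The same for the pocket nearest the stud.
- anvil_1: Riveting anvil block, 0.4 kg, 88 x 44 mm, 38 mm high; origin under its centre, z up, +x to its toe. Steel base x -44 to +34 mm, 14 mm high; yellow toe x +34 to +44 mm, 7 mm high; dark rib x -21 to +21, 18 mm wide (y), 14 to 38 mm high, to be gripped across y. Seated flat, its origin is within 2 mm of a pocket point, its x along the holder's. May be absent.
- anvil_2: Another such block, alike. It enters a pocket only toe first: nose down by about 15 degrees, toe tip 6 to 8 mm short of the ledge wall and just over the floor, then slid under the lip, then the heel lowered. May be absent.
- anvil_3: Another such block, alike. May be absent.
- keeper_bar (a joint): Swing of the yellow keeper bar (rad): 0 fully home along the heels and round the stud, up to 1.4 swung out away from the ledge (anticlockwise from above). It turns about a vertical pin, stays where it is left (0.12 N m friction) and lies 26.5 to 34.5 mm over the bench. Below about 0.8 it is in the way of loading; it passes only over blocks that lie flat.
- bar_pivot (a point): On the pin's axis of the keeper bar, 26.5 mm over the bench, fixed to the holder, axes as the holder's.
- bar_grip (a point): Centre of the black ball (25 mm diameter) on a 10 mm post on the keeper bar, 74.5 mm over the bench, 110 mm from the pin's axis, by which the bar is swung.
- stud (a point): On the stud's axis at bench level, fixed to the holder, axes as the holder's. The stud has a coarse right-handed two-start thread, 16 mm lead (2.5 mm of height a radian, 1 mm play); its plain end reaches 80 mm over the bench and keeps the knob from being lifted off.
- star_knob: Black star knob, 0.1 kg, 34 mm high, the stud passes through it. Origin on its axis at its underside, z up, +x to the white mark. Head of eight lobes (every 45 degrees from +x), 52 mm across opposite lobes, 12 to 34 mm over the underside; brass hub below, 38 mm across. It turns easily, stays where left; raise the grip as it climbs, lower it as it is screwed down.
- knob_mark (a point): White dot on one lobe, 20.5 mm from the knob's axis, 34 mm over its underside. At the start the knob sits on the thread's end, underside 50 to 53 mm over the bench. Turned back (anticlockwise) 0.6 to 1.6 rad it climbs to 54.4 mm as the dot reaches the holder's +x direction; 0.2 to 0.35 rad past that, left free, it drops 8 mm (the click; again each half turn).
- bar_top (a point): On top of the keeper bar's end beside the stud, 34.5 mm over the bench: the knob's underside comes to rest at this height after about 4.7 rad of clockwise turning from the click.
- knob_4: Small black lid knob, 41 mm, at the right edge, to be left alone.
- punch_a: Steel rivet punch, 24 mm diameter, 66 mm high, standing at the far right, to be left alone.
- punch_b: Another, 62 mm high, beside it, to be left alone.
- spanner_13: Flat spanner, 192 mm long, near the front edge, to be left alone.

How it is judged:
On the way, in this order (a step that is already met when the one before it is completed fails the run):
1. every anvil block lies flat in a pocket (((x of anvil_1 in the frame of pocket_1 between -0.004 and 0.004 m and y of anvil_1 in the frame of pocket_1 between -0.003 and 0.003 m and z of anvil_1 in the frame of pocket_1 between -0.003 and 0.002 m) or (x of anvil_1 in the frame of pocket_2 between -0.004 and 0.004 m and y of anvil_1 in the frame of pocket_2 between -0.003 and 0.003 m and z of anvil_1 in the frame of pocket_2 between -0.003 and 0.002 m) or (x of anvil_1 in the frame of pocket_3 between -0.004 and 0.004 m and y of anvil_1 in the frame of pocket_3 between -0.003 and 0.003 m and z of anvil_1 in the frame of pocket_3 between -0.003 and 0.002 m)) and angle between each of anvil_1, anvil_2, anvil_3's own z axis and vertical below 0.035 rad and linear speed of each of anvil_1, anvil_2, anvil_3 below 0.02 m/s and ((x of anvil_2 in the frame of pocket_1 between -0.004 and 0.004 m and y of anvil_2 in the frame of pocket_1 between -0.003 and 0.003 m and z of anvil_2 in the frame of pocket_1 between -0.003 and 0.002 m) or (x of anvil_2 in the frame of pocket_2 between -0.004 and 0.004 m and y of anvil_2 in the frame of pocket_2 between -0.003 and 0.003 m and z of anvil_2 in the frame of pocket_2 between -0.003 and 0.002 m) or (x of anvil_2 in the frame of pocket_3 between -0.004 and 0.004 m and y of anvil_2 in the frame of pocket_3 between -0.003 and 0.003 m and z of anvil_2 in the frame of pocket_3 between -0.003 and 0.002 m)) and ((x of anvil_3 in the frame of pocket_1 between -0.004 and 0.004 m and y of anvil_3 in the frame of pocket_1 between -0.003 and 0.003 m and z of anvil_3 in the frame of pocket_1 between -0.003 and 0.002 m) or (x of anvil_3 in the frame of pocket_2 between -0.004 and 0.004 m and y of anvil_3 in the frame of pocket_2 between -0.003 and 0.003 m and z of anvil_3 in the frame of pocket_2 between -0.003 and 0.002 m) or (x of anvil_3 in the frame of pocket_3 between -0.004 and 0.004 m and y of anvil_3 in the frame of pocket_3 between -0.003 and 0.003 m and z of anvil_3 in the frame of pocket_3 between -0.003 and 0.002 m))), for 0.2 s.
2. the keeper bar is swung home over the blocks (value of joint keeper_bar below 0.05 rad), for 0.2 s.
3. the knob has been turned back past the thread's start and has dropped (click) (y of knob_mark in the frame of stud above 0.0012 m and x of knob_mark in the frame of stud above 0.003 m and z of star_knob in the frame of stud between 0.044 and 0.0512 m), for 0.1 s.
At the end, for the whole second after the job is handed in: every anvil block lies at rest and flat (within 2 degrees, 2 mm of the floor) in a pocket of its own, toe under the ledge; the keeper bar is home (within 0.05 rad) and the star knob is screwed down, its underside within 1.2 mm of the bar's top (all of step 1 and value of joint keeper_bar below 0.05 rad and z of star_knob in the frame of stud between 0.0325 and 0.0357 m and horizontal distance between star_knob and stud below 0.004 m and angle between star_knob's own z axis and vertical below 0.09 rad and linear speed of star_knob below 0.02 m/s); the robot touches nothing.
It fails at once if the knob is screwed forwards before the click (x of knob_mark in the frame of stud below -0.009 m and y of knob_mark in the frame of stud below -0.001 m and z of star_knob in the frame of stud above 0.0445 m).
It fails at once if another thing on the bench is disturbed (moved by more than 30 mm) (distance of any of knob_4, spanner_13, punch_a, punch_b from where it was at the start of the episode above 0.03 m).
Of anvil_1, anvil_2, anvil_3 only 2 to 3 are there at a start; the rules pass over those that are not, and their reading is None.
At some moment in a run one of anvil_1, anvil_2, anvil_3 may be knocked a few centimetres aside while the robot is not near it.
Once in a run the grip may slacken for a moment while it holds something.
It also fails if it takes over 210 s, if anything falls off the work surface, if the arm or the gripper's body presses on something with over 40 N, if the wrist force passes 120 N, or if a joint passes its speed limit or range.

## Working session

There is one attempt and no reset: what is moved stays moved. The work goes in short steps, Python scripts to look and compute and a tool call to move; the robot and the scene stay as the last step left them, time stands still between calls to the robot, and variables do not carry over. Pictures are saved under pics/ and viewed, at most 14 in all, crops included, and the job is handed in when it is done.

Besides the shell and the picture viewer there is one more tool, called after "Emit:" in YAML: its name, and indented under it one key for each argument. step_arm: Moves the arm, as the interface text tells. Its arguments: {"type":"object","properties":{"targets":{"type":"array"},"squeeze":{"type":"number"}},"required":["targets"]}

```bash
mkdir -p pics
cat > h.py <<'E'
import numpy as np, cv2
from workcell import state, viewer, job_done, manip
def snap(cam,name):
    m=viewer.camera_model(cam); im=viewer.snapshot(cam)
    np.savez('pics/'+name+'.npz',K=m['intrinsics'],R=m['R'],t=m['t'])
    cv2.imwrite('pics/'+name+'.png',im[:,:,::-1]); return im
def pix2w(name,u,v,z):
    m=np.load('pics/'+name+'.npz'); R,t=m['R'],m['t']
    d=R.T@np.linalg.solve(m['K'],[u,v,1.]); c=-R.T@t
    return c+d*(z-c[2])/d[2]
def w2pix(name,X):
    m=np.load('pics/'+name+'.npz'); p=m['K']@(m['R']@np.array(X)+m['t']); return p[:2]/p[2]
def st():
    s=state(); print({k:np.round(s[k],4).tolist() for k in ('t','position','ee_rot','ft_force','opening','finger_force','qpos')})
E
python3 - <<'E'
from h import *
snap('top','top0'); snap('scene','sc0'); st(); print(manip.nose_length)
E
```

```text
{'t': 0.1, 'position': [0.2534, 0.5707, 0.2303], 'ee_rot': [-3.1399, 0.0001, 2.7239], 'ft_force': [-1.0034, -0.2704, 0.0029], 'opening': 0.0853, 'finger_force': 0.0, 'qpos': [-1.1192, 0.6899, -0.1945, 1.5663, 0.1573, 0.9025, -0.2151]}
0.022
```

View pics/top0.png

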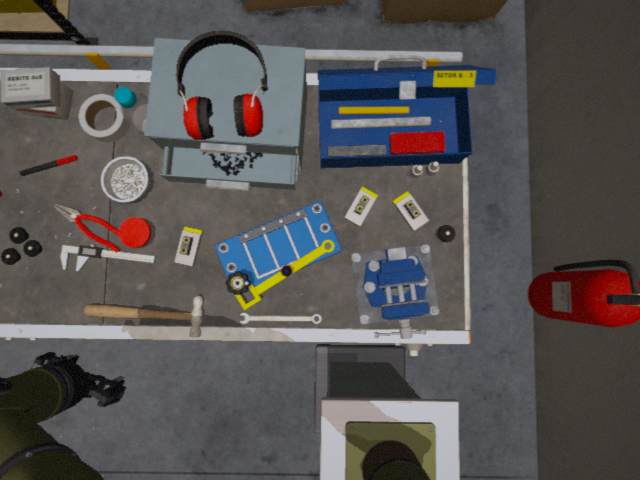

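View pics/sc0.png

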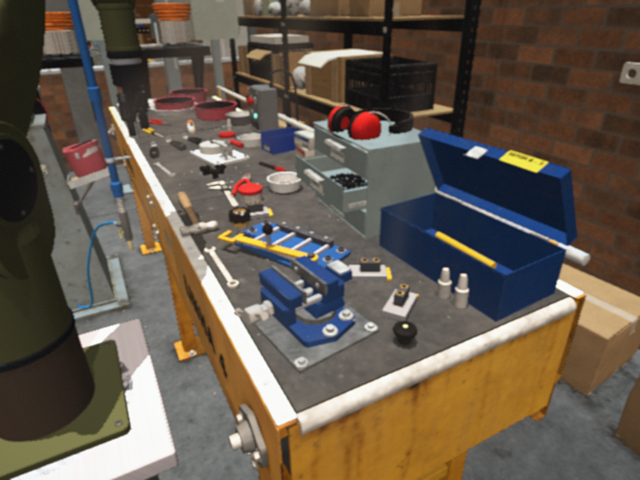

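Run:
```python
from h import *
im=cv2.imread('pics/top0.png')
a=cv2.resize(im[180:320,165:365],(800,560),interpolation=cv2.INTER_CUBIC); cv2.imwrite('pics/c1.png',a)
b=cv2.resize(im[170:260,330:470],(800,514),interpolation=cv2.INTER_CUBIC); cv2.imwrite('pics/c2.png',b)
for p in [(320,240),(330,240),(320,230)]: print(p,pix2w('top0',*p,0.03))
m=np.load('pics/top0.npz'); print(-m['R'].T@m['t'])
```

```text
(320, 240) [0.51866757 0.16729094 0.03      ]
(330, 240) [0.51901309 0.14392824 0.03      ]
(320, 230) [0.54216683 0.16763225 0.03      ]
[0.4198416  0.16973107 1.14095951]
```

View pics/c1.png

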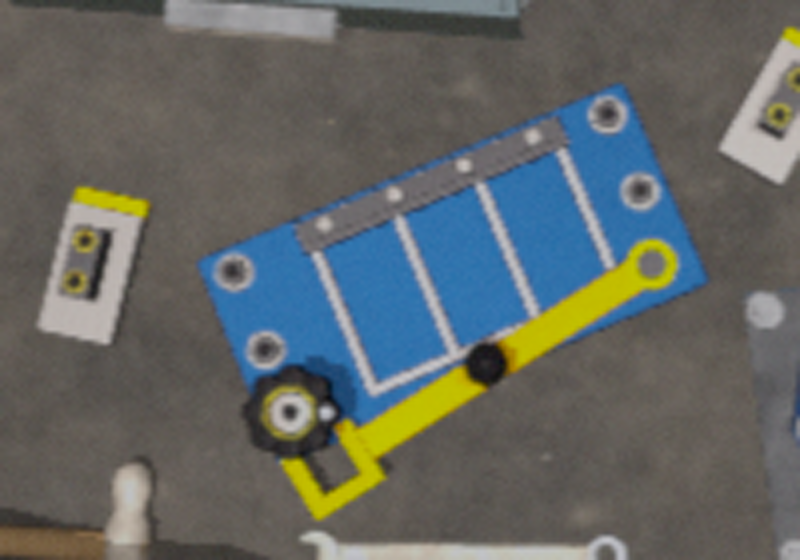

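View pics/c2.png

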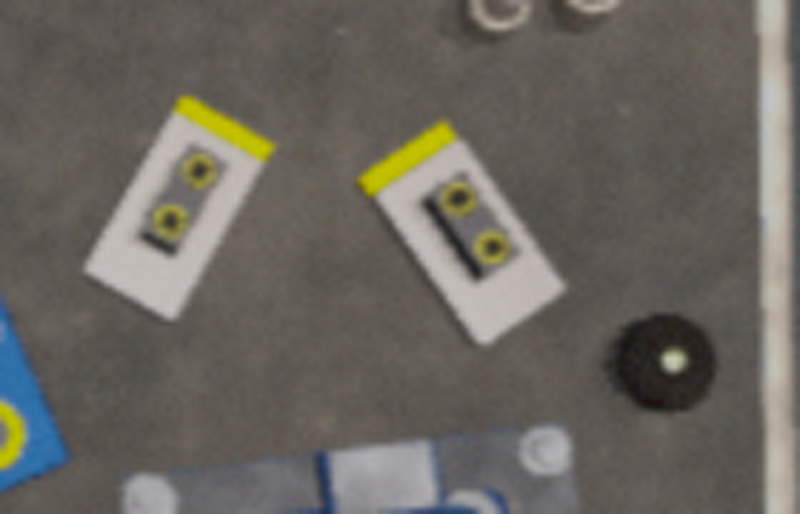

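```bash
cat >> h.py <<'E'
C1=lambda p,z: pix2w('top0',165+(p[0]+.5)/4-.5,180+(p[1]+.5)/4-.5,z)
C2=lambda p,z: pix2w('top0',330+(p[0]+.5)/5.714-.5,170+(p[1]+.5)/5.714-.5,z)
def blk(f,h1,h2,t1,t2):
    h=(f(h1,.014)+f(h2,.014))/2; t=(f(t1,.007)+f(t2,.007))/2; d=t-h
    c=(h+t)/2; return c[:2],np.degrees(np.arctan2(d[1],d[0])),np.hypot(*d[:2])
E
python3 - <<'E'
from h import *
print('A',blk(C1,(38,328),(108,344),(78,188),(150,203)))
print('B',blk(C2,(84,270),(174,320),(180,97),(275,150)))
print('C',blk(C2,(482,345),(567,290),(358,183),(445,122)))
for n,p,z in [('c1',(622,85),.01),('c2',(708,282),.01),('c3',(198,262),.01),('pivot',(652,264),.0345),('stud',(290,411),.08),('ledgeL',(313,252),.027),('ledgeR',(570,150),.027),('ball',(487,363),.087),('mark',(327,412),.086),('knobc',(290,411),.086),('hookend',(320,517),.0345),('w1',(318,252),.02),('w2',(400,218),.02),('w3',(482,184),.02),('w4',(563,150),.02),('e1',(374,388),.018),('e2',(453,352),.018),('e3',(533,315),.02),('e4',(612,266),.02)]:
    print(n,np.round(C1(p,z),4))
d=C1((313,252),.027)-C1((570,150),.027); print(np.degrees(np.arctan2(d[1],d[0]))-90)
E
```

```text
A (array([0.50164794, 0.47968595]), np.float64(-12.576308200560595), np.float64(0.08632922097103714))
B (array([0.60335284, 0.07061946]), np.float64(-29.127215622413186), np.float64(0.08525546725130706))
C (array([ 0.59424613, -0.04862771]), np.float64(35.44728704837051), np.float64(0.08614233351324065))
c1 [0.6146 0.1683 0.01  ]
c2 [0.4971 0.1156 0.01  ]
c3 [0.5045 0.4182 0.01  ]
pivot [0.5054 0.1494 0.0345]
stud [0.4176 0.349  0.08  ]
ledgeL [0.5101 0.3475 0.027 ]
ledgeR [0.5725 0.1984 0.027 ]
ball [0.4454 0.2404 0.087 ]
mark [0.4173 0.3277 0.086 ]
knobc [0.4176 0.348  0.086 ]
hookend [0.3573 0.3377 0.0345]
w1 [0.5107 0.3457 0.02  ]
w2 [0.5315 0.298  0.02  ]
w3 [0.5524 0.2502 0.02  ]
w4 [0.5734 0.2027 0.02  ]
e1 [0.4315 0.3109 0.018 ]
e2 [0.4532 0.2651 0.018 ]
e3 [0.4755 0.2186 0.02  ]
e4 [0.505  0.1726 0.02  ]
22.707150785402945
```

Emit:
step_arm:
  targets:
    - [0.096, -0.165, -0.015, 0, 0, 0, 0.6]
    - [0.096, -0.165, -0.015, 0, 0, 0, 0.6]
    - [0.096, -0.165, -0.015, 0, 0, 0, 0.6]
    - [0.096, -0.165, -0.015, 0, 0, 0, 0.6]
    - [0.096, -0.165, -0.015, 0, 0, 0, 0.6]

```text
t: 0.52
position: [0.352, 0.4006, 0.2153]
ee_rot: [-3.137, 0.002, 2.719]
ft_force: [0.2, -1.0, -0.2]
opening: 0.034
finger_force: 0.0
```

Emit:
step_arm:
  targets:
    - [0.096, -0.165, -0.015, 0, 0, 0, 0.6]
    - [0.096, -0.165, -0.015, 0, 0, 0, 0.6]
    - [0.096, -0.165, -0.015, 0, 0, 0, 0.6]
    - [0.096, -0.165, -0.015, 0, 0, 0, 0.6]
    - [0.096, -0.165, -0.015, 0, 0, 0, 0.6]

```text
t: 0.93
position: [0.4474, 0.2357, 0.2005]
ee_rot: [-3.138, 0.001, 2.719]
ft_force: [0.1, -0.2, 0.2]
opening: 0.0342
finger_force: 0.0
```

Run:
```python
from h import *
st(); im=snap('wrist','w1'); st()
```

```text
{'t': 0.9333, 'position': [0.4474, 0.2357, 0.2005], 'ee_rot': [-3.1381, 0.0013, 2.7185], 'ft_force': [0.09, -0.1671, 0.2473], 'opening': 0.0342, 'finger_force': 0.0, 'qpos': [-0.4288, 0.5858, -0.2355, 1.9511, 0.225, 0.632, 0.3386]}
{'t': 0.9833, 'position': [0.4496, 0.2312, 0.2], 'ee_rot': [-3.135, 0.0035, 2.7121], 'ft_force': [0.9807, -3.6615, -0.5101], 'opening': 0.0344, 'finger_force': 0.0, 'qpos': [-0.4246, 0.5863, -0.2304, 1.9512, 0.2263, 0.6327, 0.3397]}
```

View pics/w1.png

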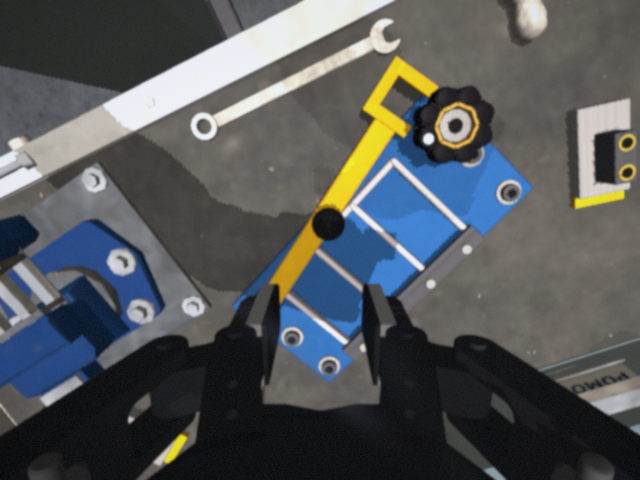

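Emit:
step_arm:
  targets:
    - [0, 0, 0, 0, 0, 0, 0.6]
    - [0, 0, 0, 0, 0, 0, 0.6]
    - [0, 0, 0, 0, 0, 0, 0.6]

```text
t: 1.23
position: [0.4448, 0.2428, 0.2011]
ee_rot: [3.141, -0.001, 2.726]
ft_force: [0.2, 0.2, 0.2]
opening: 0.0343
finger_force: 0.0
```

Run:
```python
from h import *
st(); im=snap('wrist','w2'); st()
a=cv2.resize(im[40:390,230:540,::-1],None,fx=1.7,fy=1.7,interpolation=cv2.INTER_CUBIC); cv2.imwrite('pics/c3.png',a)
```

```text
{'t': 1.2333, 'position': [0.4448, 0.2428, 0.2011], 'ee_rot': [3.1406, -0.0009, 2.7261], 'ft_force': [0.2308, 0.2048, 0.2109], 'opening': 0.0343, 'finger_force': 0.0, 'qpos': [-0.4371, 0.5855, -0.2412, 1.9492, 0.2232, 0.6319, 0.3349]}
{'t': 1.2833, 'position': [0.4447, 0.243, 0.2012], 'ee_rot': [3.1407, -0.0008, 2.7268], 'ft_force': [0.2743, 0.6841, -0.6979], 'opening': 0.0343, 'finger_force': 0.0, 'qpos': [-0.4376, 0.5854, -0.2412, 1.9492, 0.2233, 0.632, 0.335]}
```

View pics/c3.png

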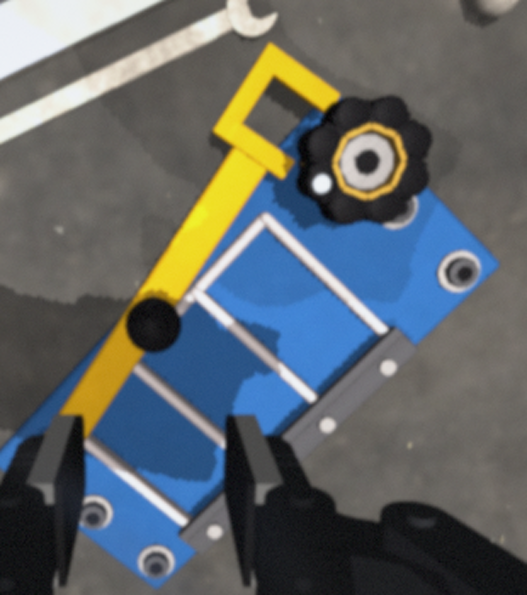

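```bash
cat >> h.py <<'E'
C3=lambda p,z: pix2w('w2',230+(p[0]+.5)/1.7-.5,40+(p[1]+.5)/1.7-.5,z)
E
python3 - <<'E'
from h import *
for n,p,z in [('stud',(369,162),.08),('ball',(153,324),.0745),('mark',(321,183),.086),('w1',(386,331),.02),('w2',(315,400),.02),('w4',(185,522),.02),('e1',(266,218),.019),('e2',(196,293),.019),('e3',(135,370),.02),('lipL',(390,330),.027),('lipR',(183,533),.027),('cornerTL',(496,265),.01)]:
    print(n,np.round(C3(p,z),4))
a=C3((386,331),.02)-C3((185,522),.02); print(np.degrees(np.arctan2(a[1],a[0]))-90)
a=C3((386,331),.02)-C3((266,218),.019); print(np.degrees(np.arctan2(a[1],a[0])))
E
```

```text
stud [0.4173 0.3512 0.08  ]
ball [0.4452 0.2432 0.0745]
mark [0.4165 0.3292 0.086 ]
w1 [0.5114 0.3499 0.02  ]
w2 [0.5332 0.3018 0.02  ]
w4 [0.5741 0.2066 0.02  ]
e1 [0.4302 0.3128 0.019 ]
e2 [0.4517 0.265  0.019 ]
e3 [0.4774 0.2182 0.02  ]
lipL [0.509  0.3503 0.027 ]
lipR [0.5761 0.2042 0.027 ]
cornerTL [0.5042 0.4177 0.01  ]
23.621922558939005
24.567863950368842
```

Emit:
step_arm:
  targets:
    - [0, 0, -0.041, 0, 0, 0, 0.6]
    - [0, 0, -0.082, 0, 0, 0, 0.6]
    - [0, 0, -0.11, 0, 0, 0, 0.6]
    - [0, 0, -0.124, 0, 0, 0, 0.6]
    - [0, 0, -0.124, 0, 0, 0, 0.6]

```text
t: 1.7
position: [0.4429, 0.2419, 0.0743]
ee_rot: [-3.137, -0.004, 2.727]
ft_force: [0.4, 0.2, 0.2]
opening: 0.0341
finger_force: 0.0
```

Emit:
step_arm:
  targets:
    - [-0.007, -0.0055, 0, 0, 0, 0, 0.6]
    - [-0.014, -0.0108, 0, 0, 0, 0, 0.6]
    - [-0.0233, -0.0205, 0, 0, 0, 0, 0.6]
    - [-0.0323, -0.0329, 0, 0, 0, 0, 0.6]
    - [-0.0403, -0.0482, 0, 0, 0, 0, 0.6]

```text
t: 2.12
position: [0.4056, 0.1975, 0.0786]
ee_rot: [3.134, 0.001, 2.73]
ft_force: [0.7, 3.5, 0.5]
opening: 0.0343
finger_force: 1.3
```

Emit:
step_arm:
  targets:
    - [-0.005, -0.0145, 0, 0, 0, 0, 0.6]
    - [-0.008, -0.031, 0, 0, 0, 0, 0.6]
    - [-0.009, -0.037, 0, 0, 0, 0, 0.6]
    - [-0.009, -0.039, 0, 0, 0, 0, 0.6]
    - [-0.009, -0.037, 0, 0, 0, 0, 0.6]

```text
t: 2.53
position: [0.397, 0.1563, 0.0777]
ee_rot: [3.141, 0.001, 2.723]
ft_force: [-0.7, 0.3, -0.1]
opening: 0.0336
finger_force: 0.0
```

Emit:
step_arm:
  targets:
    - [0, 0, 0.04, 0, 0, 0, 0.6]
    - [0, 0, 0.08, 0, 0, 0, 0.6]
    - [0, 0, 0.12, 0, 0, 0, 0.6]
    - [0, 0, 0.12, 0, 0, 0, 0.4]
    - [0, 0, 0.12, 0, 0, 0, 0.4]

```text
t: 2.95
position: [0.3982, 0.158, 0.1995]
ee_rot: [3.136, 0.004, 2.724]
ft_force: [-0.5, 0.4, -0.5]
opening: 0.0512
finger_force: 0.0
```

Run:
```python
from h import *
st(); snap('top','top1'); st()
im=cv2.imread('pics/top1.png')
cv2.imwrite('pics/c4.png',cv2.resize(im[170:330,165:465],(800,427),interpolation=cv2.INTER_CUBIC))
```

```text
{'t': 2.95, 'position': [0.3982, 0.158, 0.1995], 'ee_rot': [3.1357, 0.0039, 2.7243], 'ft_force': [-0.4803, 0.406, -0.511], 'opening': 0.0512, 'finger_force': 0.0, 'qpos': [-0.2987, 0.5062, -0.2782, 2.1705, 0.2858, 0.4912, 0.3574]}
{'t': 3.0, 'position': [0.3971, 0.1572, 0.1981], 'ee_rot': [3.1388, 0.0017, 2.7244], 'ft_force': [-0.6076, -0.4061, 0.4063], 'opening': 0.0512, 'finger_force': 0.0, 'qpos': [-0.2995, 0.5087, -0.2769, 2.1724, 0.2861, 0.4905, 0.3573]}
```

View pics/c4.png

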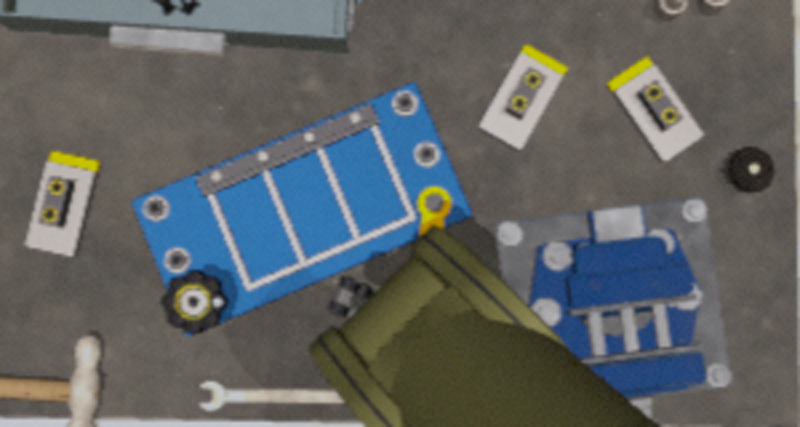

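Emit:
step_arm:
  targets:
    - [0.038, -0.016, 0, 0, 0, -3, 0.3]
    - [0.076, -0.032, 0, 0, 0, -5, 0.3]
    - [0.114, -0.048, 0, 0, 0, -5, 0.3]
    - [0.152, -0.064, 0, 0, 0, -5, 0.3]
    - [0.18, -0.075, 0, 0, 0, -5, 0.3]

```text
t: 3.42
position: [0.5788, 0.0789, 0.1953]
ee_rot: [-3.14, -0.0, 2.634]
ft_force: [0.5, 1.8, -0.1]
opening: 0.0594
finger_force: 0.0
```

Emit:
step_arm:
  targets:
    - [0.026, -0.012, -0.02, 0, 0, 0, 0.3]
    - [0.026, -0.012, -0.02, 0, 0, 0, 0.3]
    - [0.026, -0.012, -0.02, 0, 0, 0, 0.3]
    - [0.026, -0.012, -0.02, 0, 0, 0, 0.3]

```text
t: 3.75
position: [0.6007, 0.0701, 0.1755]
ee_rot: [-3.14, -0.003, 2.638]
ft_force: [-0.0, 0.9, -0.2]
opening: 0.0595
finger_force: 0.0
```

Run:
```python
from h import *
st(); im=snap('wrist','w3'); st()
cv2.imwrite('pics/c5.png',cv2.resize(im[60:360,200:500,::-1],None,fx=2,fy=2,interpolation=cv2.INTER_CUBIC))
```

```text
{'t': 3.75, 'position': [0.6007, 0.0701, 0.1755], 'ee_rot': [-3.1399, -0.0034, 2.6379], 'ft_force': [-0.0122, 0.9185, -0.236], 'opening': 0.0595, 'finger_force': 0.0, 'qpos': [-0.0324, 0.7394, -0.2822, 1.6773, 0.2721, 0.7674, 0.6248]}
{'t': 3.8, 'position': [0.6008, 0.0705, 0.1763], 'ee_rot': [-3.1407, -0.0025, 2.6387], 'ft_force': [0.396, -0.4342, 0.0541], 'opening': 0.06, 'finger_force': 0.0, 'qpos': [-0.0326, 0.738, -0.2828, 1.6775, 0.2722, 0.7674, 0.6249]}
```

View pics/c5.png

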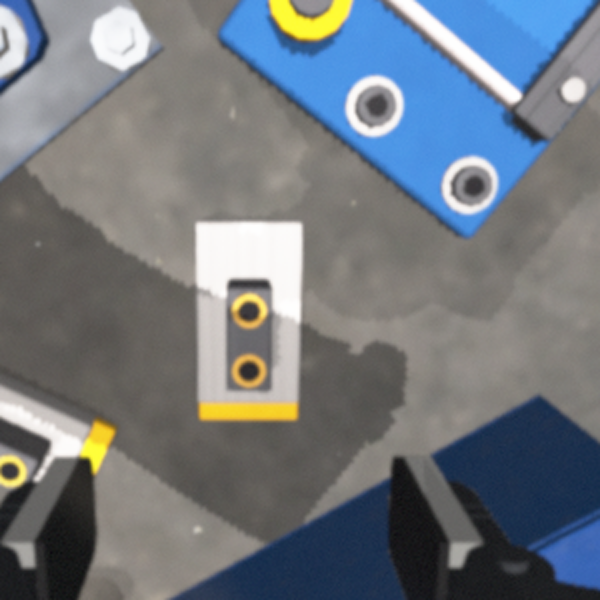

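Run:
```python
from h import *
f=lambda p,z: pix2w('w3',200+(p[0]+.5)/2-.5,60+(p[1]+.5)/2-.5,z)
print(blk(f,(196,223),(303,223),(199,420),(297,420)))
print((f((249,311),.038)+f((249,371),.038))/2)
print('pivot',f((311,-3),.0345))
```

```text
(array([0.60482975, 0.07196011]), np.float64(-29.06393984492333), np.float64(0.08771022457858972))
[0.6046531  0.07196528 0.038     ]
pivot [0.50639041 0.15060369 0.0345    ]
```

Emit:
step_arm:
  targets:
    - [0.004, 0.0015, -0.04, 0, 0, 0, 0.3]
    - [0.004, 0.0015, -0.08, 0, 0, 0, 0.3]
    - [0.004, 0.0015, -0.115, 0, 0, 0, 0.35]
    - [0.004, 0.0015, -0.137, 0, 0, 0, 0.4]
    - [0.004, 0.0015, -0.137, 0, 0, 0, 0.4]

```text
t: 4.22
position: [0.6017, 0.0713, 0.0361]
ee_rot: [-3.136, -0.007, 2.639]
ft_force: [-0.4, -0.5, 0.2]
opening: 0.0515
finger_force: 0.0
```

Emit:
step_arm:
  targets:
    - [0, 0, 0, 0, 0, 0, 0.6]
    - [0, 0, 0, 0, 0, 0, 1]
    - [0, 0, 0, 0, 0, 0, 1]
    - [0, 0, 0, 0, 0, 0, 1]
    - [0, 0, 0, 0, 0, 0, 1]
  squeeze: 60

```text
t: 4.63
position: [0.6072, 0.0707, 0.0417]
ee_rot: [3.14, 0.002, 2.636]
ft_force: [-0.9, -0.0, -0.0]
opening: 0.0002
finger_force: 0.0
```

Emit:
step_arm:
  targets:
    - [0, 0, 0, 0, 0, 0, 1]
    - [0, 0, 0.02, 0, 0, 0, 1]
    - [0, 0, 0.06, 0, 0, 0, 1]
    - [0, 0, 0.1, 0, 0, 0, 1]
    - [0, 0, 0.1, 0, 0, 0, 1]

```text
t: 5.05
position: [0.6113, 0.0718, 0.1478]
ee_rot: [3.132, 0.01, 2.636]
ft_force: [1.8, 0.6, -0.0]
opening: -0.0002
finger_force: 0.0
```

Emit:
step_arm:
  targets:
    - [0, 0, 0.03, 0, 0, 0, 0.3]
    - [0, 0, 0.03, 0, 0, 0, 0.3]
    - [0, 0, 0.03, 0, 0, 0, 0.3]
    - [0, 0, 0.03, 0, 0, 0, 0.3]

```text
t: 5.38
position: [0.6061, 0.0704, 0.17]
ee_rot: [-3.141, 0.0, 2.636]
ft_force: [-0.0, 0.1, -0.5]
opening: 0.0484
finger_force: 0.0
```

Run:
```python
from h import *
st(); im=snap('wrist','w4'); snap('top','top2'); st()
cv2.imwrite('pics/c6.png',im[:,:,::-1])
```

```text
{'t': 5.3833, 'position': [0.6061, 0.0704, 0.17], 'ee_rot': [-3.1415, 0.0, 2.6364], 'ft_force': [-0.0209, 0.1447, -0.491], 'opening': 0.0484, 'finger_force': 0.0, 'qpos': [-0.0327, 0.7516, -0.282, 1.6689, 0.2793, 0.761, 0.6195]}
{'t': 5.4833, 'position': [0.6055, 0.0703, 0.1692], 'ee_rot': [-3.1403, -0.0014, 2.6366], 'ft_force': [-1.2197, -0.2767, -1.0364], 'opening': 0.0601, 'finger_force': 0.0, 'qpos': [-0.0329, 0.7528, -0.2819, 1.6693, 0.2793, 0.7611, 0.6195]}
```

View pics/c6.png

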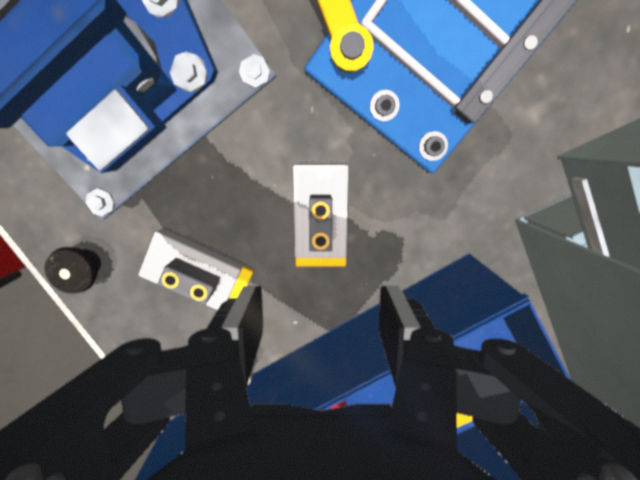

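Run:
```python
from h import *
f=lambda p,z: pix2w('w4',*p,z)
print(blk(f,(293,166),(349,166),(295,266),(346,266)),(f((320,210),.038)+f((320,241),.038))/2)
for z in (.17,.15,.038,0): print(z,w2pix('w4',[.6061,.0704,z]))
m=np.load('pics/w4.npz'); print(-m['R'].T@m['t'], m['R'])
im=cv2.imread('pics/top2.png')
cv2.imwrite('pics/c7.png',cv2.resize(im[150:310,300:480],(720,640),interpolation=cv2.INTER_CUBIC)[:600])
for X in ([.6047,.072,.038],[.6047,.072,0]): print(w2pix('top2',X))
```

```text
(array([0.60499917, 0.07208249]), np.float64(-29.178158359702184), np.float64(0.08691190630325758)) [0.60444375 0.07174884 0.038     ]
0.17 [318.46623872 303.03505588]
0.15 [318.72038293 284.77246969]
0.038 [319.50563067 228.3452353 ]
0 [319.6518541  217.83774433]
[0.54708422 0.1040998  0.31361548] [[ 4.83434925e-01  8.75380088e-01 -6.11773575e-04]
 [ 8.43576759e-01 -4.65684415e-01  2.67425275e-01]
 [ 2.33813868e-01 -1.29798796e-01 -9.63578408e-01]]
[361.28651529 203.65747507]
[359.87939907 206.239792  ]
```

Emit:
step_arm:
  targets:
    - [-0.001, 0.001, -0.04, 0, 0, 0, 0.4]
    - [-0.001, 0.001, -0.08, 0, 0, 0, 0.4]
    - [-0.001, 0.001, -0.11, 0, 0, 0, 0.4]
    - [-0.001, 0.001, -0.13, 0, 0, 0, 0.4]
    - [-0.001, 0.001, -0.13, 0, 0, 0, 0.4]

```text
t: 5.9
position: [0.601, 0.0708, 0.0347]
ee_rot: [-3.135, -0.008, 2.637]
ft_force: [-0.1, 0.4, 0.0]
opening: 0.0511
finger_force: 0.0
```

Emit:
step_arm:
  targets:
    - [0, 0, 0, 0, 0, 0, 0.5]
    - [0, 0, 0, 0, 0, 0, 0.6]
    - [0, 0, 0, 0, 0, 0, 0.6]

```text
t: 6.15
position: [0.6066, 0.0719, 0.0417]
ee_rot: [3.14, 0.002, 2.636]
ft_force: [0.9, -0.6, 0.3]
opening: 0.0346
finger_force: 0.0
```

Emit:
step_arm:
  targets:
    - [0, 0, 0, 0, 0, 0, 0.75]
    - [0, 0, 0, 0, 0, 0, 0.75]
    - [0, 0, 0, 0, 0, 0, 0.75]

```text
t: 6.4
position: [0.6058, 0.0716, 0.0411]
ee_rot: [3.141, 0.001, 2.636]
ft_force: [0.5, -0.1, -0.4]
opening: 0.0212
finger_force: 0.0
```

Run:
```python
from h import *
st(); im=snap('wrist','w5'); 
cv2.imwrite('pics/c8.png',cv2.resize(im[100:420,180:480,::-1],None,fx=1.8,fy=1.8,interpolation=cv2.INTER_CUBIC))
```

```text
{'t': 6.4, 'position': [0.6058, 0.0716, 0.0411], 'ee_rot': [3.1406, 0.0012, 2.6363], 'ft_force': [0.5142, -0.0766, -0.4168], 'opening': 0.0212, 'finger_force': 0.0, 'qpos': [-0.0765, 0.9366, -0.2086, 1.7353, 0.3521, 0.505, 0.5535]}
```

View pics/c8.png

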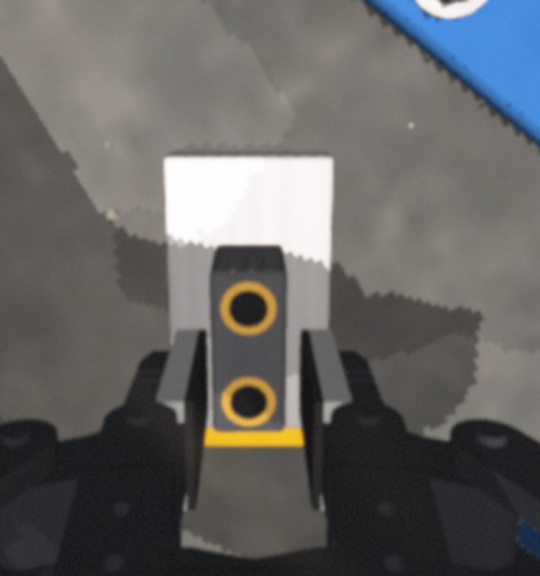

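Emit:
step_arm:
  targets:
    - [-0.001, 0, -0.003, 0, 0, 0, 0.78]
    - [-0.001, 0, -0.003, 0, 0, 0, 0.78]
  squeeze: 50

```text
t: 6.62
position: [0.604, 0.0713, 0.0369]
ee_rot: [-3.141, -0.0, 2.636]
ft_force: [-0.5, -0.5, -0.8]
opening: 0.0187
finger_force: 0.0
```

Emit:
step_arm:
  targets:
    - [0, 0, 0, 0, 0, 0, 0.85]
    - [0, 0, 0, 0, 0, 0, 0.85]

```text
t: 6.78
position: [0.6039, 0.0713, 0.0371]
ee_rot: [-3.141, -0.0, 2.636]
ft_force: [-0.5, -0.2, 2.4]
opening: 0.0142
finger_force: 48.5
```

Emit:
step_arm:
  targets:
    - [0, 0, 0, 0, 0, 0, 0.95]
    - [0, 0, 0, 0, 0, 0, 0.95]

```text
t: 6.95
position: [0.604, 0.0713, 0.0371]
ee_rot: [-3.141, -0.0, 2.636]
ft_force: [-0.4, -1.0, 2.8]
opening: 0.0143
finger_force: 48.9
```

Emit:
step_arm:
  targets:
    - [0, 0, 0.01, 0, 0, 0, 1]
    - [0, 0, 0.04, 0, 0, 0, 1]
    - [0, 0, 0.07, 0, 0, 0, 1]
    - [0, 0, 0.08, 0, 0, 0, 1]
    - [0, 0, 0.08, 0, 0, 0, 1]
  squeeze: 60

```text
t: 7.37
position: [0.6064, 0.0723, 0.1199]
ee_rot: [3.137, 0.004, 2.636]
ft_force: [0.0, -0.1, -3.6]
opening: 0.0125
finger_force: 59.0
```

Run:
```python
from h import *
st(); im=snap('wrist','w6'); 
cv2.imwrite('pics/c9.png',cv2.resize(im[100:420,180:480,::-1],None,fx=1.8,fy=1.8,interpolation=cv2.INTER_CUBIC))
```

```text
{'t': 7.3667, 'position': [0.6064, 0.0723, 0.1199], 'ee_rot': [3.1372, 0.0044, 2.6364], 'ft_force': [0.017, -0.1231, -3.5773], 'opening': 0.0125, 'finger_force': 58.9746, 'qpos': [-0.0491, 0.8182, -0.2578, 1.7086, 0.3124, 0.649, 0.5876]}
```

View pics/c9.png

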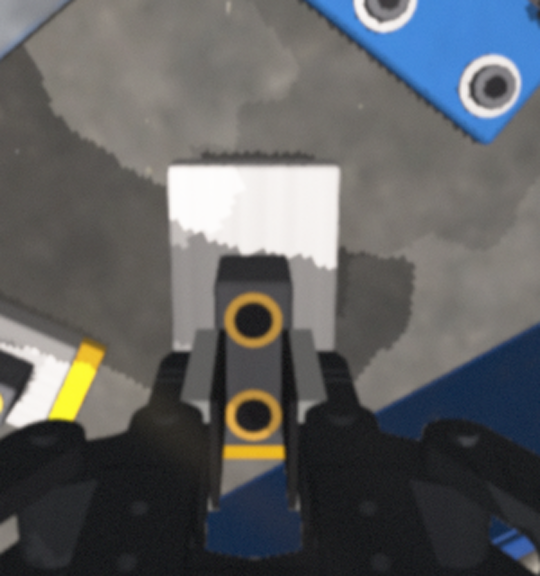

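Emit:
step_arm:
  targets:
    - [-0.01, 0.02, 0.03, 0, 0, 6, 1]
    - [-0.03, 0.05, 0.05, 0, 0, 13, 1]
    - [-0.045, 0.08, 0.06, 0, 0, 20, 1]
    - [-0.06, 0.11, 0.06, 0, 0, 27, 1]
    - [-0.075, 0.14, 0.06, 0, 0, 34, 1]

```text
t: 7.83
position: [0.5278, 0.2124, 0.176]
ee_rot: [-3.141, -0.002, -3.047]
ft_force: [0.3, 0.2, -4.2]
opening: 0.0119
finger_force: 59.3
```

Emit:
step_arm:
  targets:
    - [-0.012, 0.025, 0, 0, 0, 6, 1]
    - [-0.024, 0.05, 0, 0, 0, 13, 1]
    - [-0.024, 0.05, 0, 0, 0, 18.7, 1]
    - [-0.024, 0.05, 0, 0, 0, 18.7, 1]
    - [-0.024, 0.05, 0, 0, 0, 18.7, 1]

```text
t: 8.25
position: [0.5044, 0.2604, 0.1752]
ee_rot: [-3.141, -0.004, -2.729]
ft_force: [-0.1, -1.0, -2.5]
opening: 0.0127
finger_force: 59.3
```

Emit:
step_arm:
  targets:
    - [0, 0, 0, 0, 0, 0, 1]
    - [0, 0, 0, 0, 0, 0, 1]

```text
t: 8.42
position: [0.5056, 0.2599, 0.1762]
ee_rot: [-3.14, -0.002, -2.73]
ft_force: [-0.2, -0.4, -2.7]
opening: 0.0125
finger_force: 59.3
```

Run:
```python
from h import *
st(); im=snap('wrist','w7'); st()
cv2.imwrite('pics/c10.png',cv2.resize(im[20:420,100:560,::-1],None,fx=1.5,fy=1.5,interpolation=cv2.INTER_CUBIC))
```

```text
{'t': 8.4167, 'position': [0.5056, 0.2599, 0.1762], 'ee_rot': [-3.1405, -0.0016, -2.7305], 'ft_force': [-0.1864, -0.4177, -2.7455], 'opening': 0.0125, 'finger_force': 59.3232, 'qpos': [-0.2583, 0.7262, -0.5119, 1.7832, 0.4907, 0.7638, 0.957]}
{'t': 8.4667, 'position': [0.5056, 0.2603, 0.1765], 'ee_rot': [-3.1408, -0.001, -2.7299], 'ft_force': [0.1561, -0.1673, -2.6181], 'opening': 0.0128, 'finger_force': 59.3268, 'qpos': [-0.2584, 0.7259, -0.5124, 1.7829, 0.4907, 0.7639, 0.9572]}
```

View pics/c10.png

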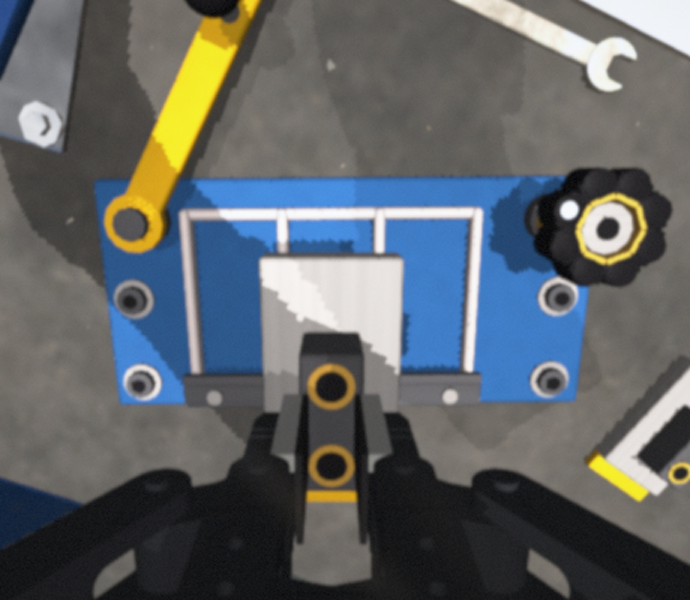

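```bash
cat >> h.py <<'E'
def cr(name,ox,oy,s): return lambda p,z: pix2w(name,ox+(p[0]+.5)/s-.5,oy+(p[1]+.5)/s-.5,z)
def cw(name,ox,oy,s,X): return (w2pix(name,X)+.5-np.array([ox,oy]))*s-.5
E
python3 - <<'E'
from h import *
from scipy.optimize import least_squares
obs=[((186,214),(-.0455,-.078,.0185)),((478,212),(-.0455,.078,.0185)),((283,215),(-.0455,-.026,.0185)),((379,214),(-.0455,.026,.0185)),((195,373),(.04,-.078,.02)),((470,373),(.04,.078,.02))]
def H(p,q):
    c,s=np.cos(p[2]),np.sin(p[2]); return [p[0]+c*q[0]-s*q[1],p[1]+s*q[0]+c*q[1],q[2]]
def res(p,o=obs): return np.concatenate([cw('w7',100,20,1.5,H(p,q))-u for u,q in o])
r=least_squares(res,[.506,.26,np.radians(23.7)]); print(r.x[:2],np.degrees(r.x[2])); print(r.fun.reshape(-1,2).round(1))
f=cr('w7',100,20,1.5)
for n,p,z in [('pivot',(131,224),.0345),('stud',(608,229),.08),('mark',(568,210),.086)]:
    X=f(p,z); d=X[:2]-r.x[:2]; c,s=np.cos(r.x[2]),np.sin(r.x[2]); print(n,X.round(4),'h:',(c*d[0]+s*d[1]).round(4),(-s*d[0]+c*d[1]).round(4))
m=np.load('pics/w7.npz'); print(-m['R'].T@m['t'])
E
```

```text
[0.50433995 0.26052031] 23.885921272502767
[[-0.6  2.5]
 [-0.2  3.1]
 [-0.2  1.1]
 [ 1.2  1.6]
 [ 1.  -4.2]
 [-1.3 -5.4]]
pivot [0.5062 0.1501 0.0345] h: -0.043 -0.1018
stud [0.4167 0.3509 0.08  ] h: -0.0435 0.1181
mark [0.4173 0.3288 0.086 ] h: -0.0519 0.0977
[0.4439207  0.23426453 0.31995884]
```

Run:
```python
from h import *
from scipy.optimize import least_squares
xh=-.0478
obs=[((186,214),(xh,-.078,.0185)),((478,212),(xh,.078,.0185)),((283,215),(xh,-.026,.0185)),((379,214),(xh,.026,.0185)),((195,373),(.04,-.078,.02)),((470,373),(.04,.078,.02))]
def H(p,q):
    c,s=np.cos(p[2]),np.sin(p[2]); return [p[0]+c*q[0]-s*q[1],p[1]+s*q[0]+c*q[1],q[2]]
def res(p,o=obs): return np.concatenate([cw('w7',100,20,1.5,H(p,q))-u for u,q in o])
r=least_squares(res,[.506,.26,np.radians(23.7)]); print(r.x[:2],np.degrees(r.x[2])); print(r.fun.reshape(-1,2).round(1))
p=r.x;c,s=np.cos(p[2]),np.sin(p[2]); d=np.array([.5056,.2602])-p[:2]
print('tcp in h',c*d[0]+s*d[1],-s*d[0]+c*d[1])
f=cr('w7',100,20,1.5)
# held block: heel edge at z ~ .1762-.0371+.014
X=[f(q,.1531) for q in ((260,258),(403,257))]; print(X, np.linalg.norm(X[0]-X[1]), (X[0]+X[1])/2)
R=[f(q,.1771) for q in ((331,385),(331,465))]; print(np.mean(R,0),np.linalg.norm(R[0]-R[1]))
```

```text
[0.505868   0.26119686] 23.886818740874876
[[-0.6  1.4]
 [-0.1  1.9]
 [-0.2 -0.1]
 [ 1.3  0.4]
 [ 1.2 -1.4]
 [-1.4 -2.6]]
tcp in h -0.000648699637159961 -0.0008029522981818196
[array([0.47440786, 0.22385244, 0.1531    ]), array([0.45688077, 0.2632041 , 0.1531    ])] 0.04307843767555968 [0.46564432 0.24352827 0.1531    ]
[0.50591825 0.26101535 0.1771    ] 0.02444151145987061
```

Emit:
step_arm:
  targets:
    - [0.002, 0.002, -0.03, -2.4, 5.5, 0.3, 1]
    - [0.002, 0.002, -0.06, -4.8, 11, 0.3, 1]
    - [0.002, 0.002, -0.085, -6.1, 13.7, 0.3, 1]
    - [0.002, 0.002, -0.095, -6.1, 13.7, 0.3, 1]
    - [0.002, 0.002, -0.1, -6.1, 13.7, 0.3, 1]

```text
t: 8.88
position: [0.5068, 0.2625, 0.0747]
ee_rot: [-3.141, -0.264, -2.724]
ft_force: [-0.5, -0.9, -3.3]
opening: 0.0127
finger_force: 58.9
```

Emit:
step_arm:
  targets:
    - [0, 0, -0.003, 0, 0, 0, 1]
    - [0, 0, -0.006, 0, 0, 0, 1]
    - [0, 0, -0.009, 0, 0, 0, 1]
    - [0, 0, -0.01, 0, 0, 0, 1]
    - [0, 0, -0.01, 0, 0, 0, 1]

```text
t: 9.3
position: [0.5075, 0.2636, 0.068]
ee_rot: [-3.141, -0.26, -2.722]
ft_force: [0.2, -0.1, -3.5]
opening: 0.0125
finger_force: 59.2
```

Emit:
step_arm:
  targets:
    - [0.0006, -0.0013, -0.002, 0, 0, 0, 1]
    - [0.0006, -0.0013, -0.004, 0, 0, 0, 1]
    - [0.0006, -0.0013, -0.006, 0, 0, 0, 1]
    - [0.0006, -0.0013, -0.008, 0, 0, 0, 1]
    - [0.0006, -0.0013, -0.008, 0, 0, 0, 1]

```text
t: 9.72
position: [0.5076, 0.262, 0.0586]
ee_rot: [-3.141, -0.263, -2.722]
ft_force: [0.5, 0.2, -4.0]
opening: 0.0126
finger_force: 59.1
```

Emit:
step_arm:
  targets:
    - [0.0018, 0.0008, 0, 0, 0, 0, 1]
    - [0.0036, 0.0016, 0, 0, 0, 0, 1]
    - [0.0055, 0.0024, 0, 0, 0, 0, 1]
    - [0.0055, 0.0024, 0, 0, 0, 0, 1]

```text
t: 10.05
position: [0.5139, 0.2649, 0.0592]
ee_rot: [-3.141, -0.261, -2.722]
ft_force: [0.0, -0.4, -3.8]
opening: 0.0124
finger_force: 59.5
```

Emit:
step_arm:
  targets:
    - [0.001, 0.0004, 0, 0, 0, 0, 1]
    - [0.0018, 0.0008, 0, 0, 0, 0, 1]
    - [0.0018, 0.0008, 0, 0, 0, 0, 1]

```text
t: 10.3
position: [0.5147, 0.2653, 0.0592]
ee_rot: [-3.141, -0.263, -2.721]
ft_force: [-1.4, -1.5, -0.7]
opening: 0.0124
finger_force: 60.2
```

Emit:
step_arm:
  targets:
    - [0.0009, 0.0004, 0, 0, 0, 0, 1]
    - [0.0009, 0.0004, 0, 0, 0, 0, 1]
    - [0.0009, 0.0004, 0, 0, 0, 0, 1]

```text
t: 10.55
position: [0.5154, 0.2656, 0.0591]
ee_rot: [-3.141, -0.263, -2.721]
ft_force: [-2.8, -1.3, -0.5]
opening: 0.0126
finger_force: 60.3
```

Emit:
step_arm:
  targets:
    - [0.0009, 0.0004, 0, 0, 0, 0, 1]
    - [0.0009, 0.0004, 0, 0, 0, 0, 1]
    - [0.0009, 0.0004, 0, 0, 0, 0, 1]

```text
t: 10.8
position: [0.5165, 0.2661, 0.0591]
ee_rot: [-3.141, -0.263, -2.721]
ft_force: [-3.9, -1.2, 0.0]
opening: 0.0138
finger_force: 46.5
```

Emit:
step_arm:
  targets:
    - [-0.0022, -0.001, -0.0022, 1.2, -2.7, 0, 1]
    - [-0.0044, -0.0019, -0.0045, 2.4, -5.5, 0, 1]
    - [-0.0066, -0.0029, -0.0069, 3.6, -8.2, 0, 1]
    - [-0.0066, -0.0029, -0.0069, 3.6, -8.2, 0, 1]
  squeeze: 60

```text
t: 11.13
position: [0.5086, 0.2625, 0.0524]
ee_rot: [-3.14, -0.106, -2.72]
ft_force: [-2.0, -0.2, -3.5]
opening: 0.0128
finger_force: 58.6
```

Emit:
step_arm:
  targets:
    - [-0.0008, -0.0003, -0.0013, 0.6, -1.4, 0, 1]
    - [-0.0016, -0.0007, -0.0026, 1.2, -2.7, 0, 1]
    - [-0.0024, -0.001, -0.0038, 1.8, -4.1, 0, 1]
    - [-0.003, -0.0013, -0.005, 2.4, -5.5, 0, 1]
    - [-0.003, -0.0013, -0.005, 2.4, -5.5, 0, 1]

```text
t: 11.55
position: [0.5062, 0.2614, 0.0473]
ee_rot: [-3.138, -0.003, -2.721]
ft_force: [-5.9, -2.0, 1.7]
opening: 0.0125
finger_force: 61.0
```

Emit:
step_arm:
  targets:
    - [0, 0, 0, 0, 0, 0, 0.6]
    - [0, 0, 0, 0, 0, 0, 0.55]
    - [0, 0, 0, 0, 0, 0, 0.55]

```text
t: 11.8
position: [0.5096, 0.2637, 0.0478]
ee_rot: [-3.141, 0.003, -2.722]
ft_force: [-1.0, -0.4, 0.9]
opening: 0.0387
finger_force: 0.0
```

Emit:
step_arm:
  targets:
    - [0, 0, 0.02, 0, 0, 0, 0.55]
    - [0, 0, 0.06, 0, 0, 0, 0.55]
    - [0, 0, 0.1, 0, 0, 0, 0.55]
    - [0, 0, 0.129, 0, 0, 0, 0.5]
    - [0, 0, 0.129, 0, 0, 0, 0.5]

```text
t: 12.22
position: [0.5118, 0.2658, 0.1828]
ee_rot: [3.14, 0.013, -2.723]
ft_force: [0.4, 0.3, -0.2]
opening: 0.0428
finger_force: 0.0
```

Emit:
step_arm:
  targets:
    - [0, 0, 0, 0, 0, 0, 0.5]
    - [0, 0, 0, 0, 0, 0, 0.5]

```text
t: 12.38
position: [0.5079, 0.262, 0.176]
ee_rot: [-3.139, -0.0, -2.722]
ft_force: [-0.9, 0.3, -0.2]
opening: 0.0428
finger_force: 0.0
```

Run:
```python
from h import *
st(); im=snap('wrist','w8'); st()
# ring detection on rib: yellow-orange; report blobs in the image, and long shape of grey block by expected projection
hsv=cv2.cvtColor(im,cv2.COLOR_RGB2HSV)
m=cv2.inRange(hsv,(12,110,110),(35,255,255))
n,l,s,c=cv2.connectedComponentsWithStats(m)
for i in range(1,n):
    if s[i,4]>15: print(s[i],c[i].round(1))
o=np.array([.5059,.2612]); x=np.array([.9143,.405]);
print('exp rings', w2pix('w8',[*(o+x*.0117),.048]),w2pix('w8',[*(o-x*.0117),.048]),'TCP-tilt check heel top', w2pix('w8',[*(o-x*.044),.024]))
```

```text
{'t': 12.3833, 'position': [0.5079, 0.262, 0.176], 'ee_rot': [-3.1394, -0.0001, -2.7225], 'ft_force': [-0.8644, 0.2764, -0.211], 'opening': 0.0428, 'finger_force': 0.0, 'qpos': [-0.2605, 0.7296, -0.5126, 1.7756, 0.4932, 0.7678, 0.963]}
{'t': 12.4333, 'position': [0.5074, 0.2616, 0.1753], 'ee_rot': [-3.1391, -0.0019, -2.7222], 'ft_force': [-0.4434, -0.4015, -1.1131], 'opening': 0.0425, 'finger_force': 0.0, 'qpos': [-0.2607, 0.7305, -0.5122, 1.7764, 0.4932, 0.7679, 0.963]}
[ 168    0  113  183 5199] [221.5  92.5]
[483 145  49  49 683] [508.9 169.2]
[313 203  17  18 165] [321.1 211.5]
[313 234  17  17 143] [321.  242.2]
[296 259  51   7 344] [321.1 261.9]
[565 305  16  15 128] [572.5 312.4]
[490 320  41  34 469] [509.5 336.6]
[544 327  16  14 122] [551.7 333.2]
[  0 426   5   7  26] [  1.7 428.4]
exp rings [320.04596912 240.74625422] [320.12175469 210.55644126] TCP-tilt check heel top [320.34945595 164.19235165]
```

```bash
cat >> h.py <<'E'
def rings(name,im,amin=15):
    hsv=cv2.cvtColor(im,cv2.COLOR_RGB2HSV)
    m=cv2.inRange(hsv,(12,110,110),(35,255,255))
    n,l,s,c=cv2.connectedComponentsWithStats(m)
    return [(int(s[i,4]),s[i,:4].tolist(),c[i].round(1).tolist()) for i in range(1,n) if s[i,4]>amin]
def axis(name,a,b,z=.038):
    "a heel ring, b toe ring"
    A=pix2w(name,*a,z);B=pix2w(name,*b,z); d=B-A
    print('mid',((A+B)/2).round(4),'yaw',np.degrees(np.arctan2(d[1],d[0])).round(1),np.linalg.norm(d).round(4))
E
python3 - <<'E'
from h import *
axis('w8',(572.5,312.4),(551.7,333.2)); axis('w8',(321.1,211.5),(321,242.2),.048)
print('toe',pix2w('w8',509.5,336.6,.007))
im=snap('top','top3'); [print(r) for r in rings('top3',im,6)]
E
```

```text
mid [0.5016 0.482  0.038 ] yaw -12.0 0.024
mid [0.5065 0.2622 0.048 ] yaw 23.9 0.0238
toe [0.54004886 0.4720964  0.007     ]
(142, [85, 53, 22, 13], [95.1, 58.2])
(86, [426, 59, 14, 7], [432.0, 61.9])
(643, [433, 71, 43, 16], [453.9, 78.6])
(487, [339, 107, 70, 7], [373.3, 110.0])
(86, [392, 191, 18, 14], [400.6, 197.1])
(15, [408, 202, 5, 6], [409.8, 204.5])
(15, [413, 211, 6, 5], [415.5, 212.9])
(85, [183, 226, 20, 8], [192.4, 229.8])
(15, [184, 238, 5, 5], [185.8, 239.9])
(17, [181, 248, 5, 5], [183.2, 250.1])
(45, [230, 277, 14, 13], [236.1, 282.6])
(467, [308, 302, 20, 50], [319.4, 329.1])
(10, [496, 302, 5, 5], [498.4, 304.0])
(9, [108, 306, 6, 3], [110.6, 306.9])
(17, [118, 307, 6, 5], [120.2, 308.4])
(10, [124, 307, 5, 5], [125.8, 308.7])
(8, [141, 309, 6, 3], [143.8, 309.5])
(10, [491, 309, 5, 5], [493.0, 310.8])
(59, [146, 310, 22, 8], [154.9, 312.5])
(9, [95, 313, 4, 3], [96.7, 314.2])
(21, [184, 313, 6, 7], [186.0, 316.0])
(7, [113, 314, 4, 3], [114.0, 314.6])
(7, [118, 315, 4, 3], [119.6, 316.0])
(24, [469, 319, 8, 14], [472.0, 325.7])
(8, [479, 319, 3, 6], [479.6, 321.5])
(7, [462, 326, 3, 5], [463.3, 328.3])
(7, [453, 332, 3, 5], [454.3, 334.0])
(8, [503, 333, 5, 4], [505.0, 334.4])
(16, [495, 345, 6, 7], [498.1, 348.6])
(7, [462, 347, 5, 5], [463.7, 349.1])
(9, [492, 352, 7, 5], [495.2, 353.9])
(8, [460, 355, 6, 4], [462.8, 356.8])
(7, [470, 354, 3, 6], [471.0, 356.7])
(9, [482, 361, 4, 5], [483.4, 363.3])
(8, [453, 364, 7, 5], [456.2, 366.4])
(8, [470, 373, 6, 5], [472.8, 375.0])
(7, [467, 379, 4, 4], [468.6, 380.4])
(8, [456, 389, 4, 3], [457.2, 389.9])
```

Emit:
step_arm:
  targets:
    - [-0.001, 0.038, 0, 0, 0, -7, 0.3]
    - [-0.002, 0.076, 0, 0, 0, -14, 0.3]
    - [-0.003, 0.114, 0, 0, 0, -21, 0.3]
    - [-0.004, 0.152, 0, 0, 0, -28, 0.3]
    - [-0.005, 0.188, 0, 0, 0, -35, 0.3]

```text
t: 12.9
position: [0.5014, 0.4519, 0.1746]
ee_rot: [-3.138, -0.002, 2.945]
ft_force: [1.1, -0.5, 0.1]
opening: 0.0597
finger_force: 0.0
```

Emit:
step_arm:
  targets:
    - [-0.001, 0.032, 0, 0, 0, -1.6, 0.3]
    - [-0.001, 0.032, 0, 0, 0, -1.6, 0.3]
    - [-0.001, 0.032, 0, 0, 0, -1.6, 0.3]
    - [-0.001, 0.032, 0, 0, 0, -1.6, 0.3]

```text
t: 13.23
position: [0.5012, 0.4806, 0.1745]
ee_rot: [-3.136, -0.001, 2.923]
ft_force: [0.2, -0.2, -0.3]
opening: 0.0601
finger_force: 0.0
```

Run:
```python
from h import *
st(); im=snap('wrist','w9'); st(); [print(r) for r in rings('w9',im) if r[0]<700]
```

```text
{'t': 13.2333, 'position': [0.5012, 0.4806, 0.1745], 'ee_rot': [-3.1359, -0.0012, 2.9229], 'ft_force': [0.1778, -0.1887, -0.2597], 'opening': 0.0601, 'finger_force': 0.0, 'qpos': [-0.6809, 0.8604, -0.3114, 1.3735, 0.2897, 0.9581, 0.2932]}
{'t': 13.2833, 'position': [0.5019, 0.4799, 0.1749], 'ee_rot': [-3.136, -0.0006, 2.9215], 'ft_force': [0.5169, -0.1952, -0.1706], 'opening': 0.06, 'finger_force': 0.0, 'qpos': [-0.6797, 0.8596, -0.311, 1.3738, 0.2897, 0.9581, 0.2931]}
(685, [62, 134, 49, 50], [83.5, 159.1])
(164, [313, 204, 18, 17], [321.2, 212.0])
(151, [314, 234, 17, 17], [321.8, 242.4])
(481, [297, 259, 51, 10], [321.4, 263.2])
(149, [32, 275, 18, 16], [40.5, 282.4])
(274, [89, 296, 37, 30], [107.4, 310.5])
(140, [55, 298, 17, 15], [63.1, 305.1])
```

Run:
```python
from h import *
axis('w9',(321.2,212.),(321.8,242.4)); st()
```

```text
mid [0.5018 0.4814 0.038 ] yaw -11.4 0.0244
{'t': 13.2833, 'position': [0.5019, 0.4799, 0.1749], 'ee_rot': [-3.136, -0.0006, 2.9215], 'ft_force': [0.5169, -0.1952, -0.1706], 'opening': 0.06, 'finger_force': 0.0, 'qpos': [-0.6797, 0.8596, -0.311, 1.3738, 0.2897, 0.9581, 0.2931]}
```

Emit:
step_arm:
  targets:
    - [0, 0.0015, -0.04, 0, 0, 0.5, 0.4]
    - [0, 0.0015, -0.08, 0, 0, 0.5, 0.4]
    - [0, 0.0015, -0.115, 0, 0, 0.5, 0.4]
    - [0, 0.0015, -0.13, 0, 0, 0.5, 0.4]
    - [0, 0.0015, -0.135, 0, 0, 0.5, 0.4]

```text
t: 13.7
position: [0.5006, 0.4798, 0.0377]
ee_rot: [-3.133, -0.003, 2.93]
ft_force: [-0.3, 0.0, -0.6]
opening: 0.0512
finger_force: 0.0
```

Emit:
step_arm:
  targets:
    - [0, 0, -0.003, 0, 0, 0, 0.6]
    - [0, 0, -0.003, 0, 0, 0, 0.7]
    - [0, 0, -0.003, 0, 0, 0, 0.75]
    - [0, 0, -0.003, 0, 0, 0, 0.78]
  squeeze: 50

```text
t: 14.03
position: [0.5025, 0.4847, 0.0405]
ee_rot: [3.14, 0.001, 2.931]
ft_force: [0.8, -0.2, 0.1]
opening: 0.0188
finger_force: 0.0
```

Emit:
step_arm:
  targets:
    - [0, 0, 0, 0, 0, 0, 0.85]
    - [0, 0, 0, 0, 0, 0, 0.85]
    - [0, 0, 0, 0, 0, 0, 0.95]

```text
t: 14.28
position: [0.5016, 0.4839, 0.0389]
ee_rot: [-3.14, -0.0, 2.931]
ft_force: [-0.3, -0.1, -0.4]
opening: 0.0041
finger_force: 0.0
```

Emit:
step_arm:
  targets:
    - [0, 0, 0, 0, 0, 0, 0.6]
    - [0, -0.001, 0, 0, 0, 0, 0.55]
    - [0, -0.001, -0.002, 0, 0, 0, 0.55]
    - [0, -0.001, -0.004, 0, 0, 0, 0.55]
    - [0, -0.001, -0.004, 0, 0, 0, 0.6]

```text
t: 14.7
position: [0.5011, 0.4822, 0.0336]
ee_rot: [-3.138, -0.001, 2.931]
ft_force: [0.1, 0.2, 0.7]
opening: 0.0344
finger_force: 0.0
```

Emit:
step_arm:
  targets:
    - [0, 0, 0, 0, 0, 0, 0.7]
    - [0, 0, 0, 0, 0, 0, 0.76]
    - [0, 0, 0, 0, 0, 0, 0.76]

```text
t: 14.95
position: [0.5012, 0.482, 0.034]
ee_rot: [-3.138, -0.001, 2.931]
ft_force: [-1.4, -0.3, -0.5]
opening: 0.0206
finger_force: 0.5
```

Emit:
step_arm:
  targets:
    - [0, 0, 0, 0, 0, 0, 0.85]
    - [0, 0, 0, 0, 0, 0, 0.85]
    - [0, 0, 0, 0, 0, 0, 0.95]

```text
t: 15.2
position: [0.5011, 0.4815, 0.0342]
ee_rot: [-3.137, -0.001, 2.931]
ft_force: [-1.9, -4.2, 3.4]
opening: 0.016
finger_force: 48.9
```

Emit:
step_arm:
  targets:
    - [0, 0, 0.01, 0, 0, 0, 1]
    - [0, 0, 0.04, 0, 0, 0, 1]
    - [0, 0, 0.08, 0, 0, 0, 1]
    - [0, 0, 0.12, 0, 0, 0, 1]
    - [0, -0.01, 0.142, 0, 0, 5, 1]
  squeeze: 60

```text
t: 15.62
position: [0.5017, 0.4784, 0.1816]
ee_rot: [3.133, 0.003, 3.022]
ft_force: [-0.4, 2.5, -2.7]
opening: 0.0152
finger_force: 59.9
```

Emit:
step_arm:
  targets:
    - [-0.003, -0.035, 0, 0, 0, 6, 1]
    - [-0.006, -0.07, 0, 0, 0, 12, 1]
    - [-0.009, -0.105, 0, 0, 0, 18, 1]
    - [-0.012, -0.135, 0, 0, 0, 24, 1]
    - [-0.014, -0.155, 0, 0, 0, 30, 1]

```text
t: 16.03
position: [0.4875, 0.3135, 0.1762]
ee_rot: [-3.137, -0.002, -2.738]
ft_force: [-0.1, -1.3, -4.8]
opening: 0.0152
finger_force: 59.9
```

Emit:
step_arm:
  targets:
    - [-0.002, -0.008, 0, 0, 0, 1, 1]
    - [-0.002, -0.008, 0, 0, 0, 1, 1]
    - [-0.002, -0.008, 0, 0, 0, 1, 1]
    - [-0.002, -0.008, 0, 0, 0, 1, 1]

```text
t: 16.37
position: [0.4854, 0.3126, 0.1767]
ee_rot: [3.141, 0.002, -2.723]
ft_force: [-0.6, 0.6, -4.7]
opening: 0.0155
finger_force: 59.9
```

Run:
```python
from h import *
st(); im=snap('wrist','w10'); st(); [print(r) for r in rings('w10',im) if r[0]<700]
```

```text
{'t': 16.3667, 'position': [0.4854, 0.3126, 0.1767], 'ee_rot': [3.1408, 0.0017, -2.7231], 'ft_force': [-0.5937, 0.637, -4.7292], 'opening': 0.0155, 'finger_force': 59.8891, 'qpos': [-0.3617, 0.7327, -0.5021, 1.7596, 0.4796, 0.7717, 0.884]}
{'t': 16.4167, 'position': [0.4853, 0.3126, 0.1766], 'ee_rot': [3.1412, 0.0013, -2.7224], 'ft_force': [0.1618, -0.5703, -5.6885], 'opening': 0.0153, 'finger_force': 59.8887, 'qpos': [-0.362, 0.7328, -0.502, 1.7598, 0.4798, 0.772, 0.8843]}
(165, [238, 202, 18, 18], [246.3, 210.8])
(159, [240, 234, 17, 17], [248.1, 241.8])
(248, [231, 259, 42, 6], [251.8, 261.5])
(437, [305, 266, 33, 31], [320.5, 281.1])
(384, [305, 321, 32, 29], [320.6, 334.8])
(290, [300, 352, 42, 7], [320.4, 355.0])
```

Emit:
step_arm:
  targets:
    - [0, -0.0033, -0.03, -2.4, 5.5, 0, 1]
    - [0, -0.0033, -0.06, -4.8, 11, 0, 1]
    - [0, -0.0033, -0.085, -6.1, 13.7, 0, 1]
    - [0, -0.0033, -0.1, -6.1, 13.7, 0, 1]
    - [0, -0.0033, -0.108, -6.1, 13.7, 0, 1]

```text
t: 16.83
position: [0.4846, 0.3072, 0.0653]
ee_rot: [-3.14, -0.264, -2.723]
ft_force: [0.1, -0.7, -4.4]
opening: 0.0155
finger_force: 59.9
```

Emit:
step_arm:
  targets:
    - [0, 0, -0.002, 0, 0, 0, 1]
    - [0, 0, -0.002, 0, 0, 0, 1]
    - [0, 0, -0.002, 0, 0, 0, 1]

```text
t: 17.08
position: [0.4855, 0.3073, 0.068]
ee_rot: [-3.14, -0.259, -2.722]
ft_force: [0.3, -0.8, -3.9]
opening: 0.0154
finger_force: 59.9
```

Emit:
step_arm:
  targets:
    - [-0.0005, 0.0016, -0.003, 0, 0, 0, 1]
    - [-0.0005, 0.0016, -0.006, 0, 0, 0, 1]
    - [-0.0005, 0.0016, -0.009, 0, 0, 0, 1]
    - [-0.0005, 0.0016, -0.01, 0, 0, 0, 1]
    - [-0.0005, 0.0016, -0.01, 0, 0, 0, 1]

```text
t: 17.5
position: [0.4848, 0.3076, 0.056]
ee_rot: [-3.139, -0.263, -2.724]
ft_force: [0.3, -0.1, -4.5]
opening: 0.015
finger_force: 59.9
```

Emit:
step_arm:
  targets:
    - [0.0015, 0.0007, 0, 0, 0, 0, 1]
    - [0.0035, 0.0015, 0, 0, 0, 0, 1]
    - [0.0055, 0.0024, 0, 0, 0, 0, 1]
    - [0.0055, 0.0024, 0, 0, 0, 0, 1]

```text
t: 17.83
position: [0.4912, 0.3107, 0.0563]
ee_rot: [-3.139, -0.261, -2.724]
ft_force: [0.4, -0.5, -4.4]
opening: 0.0153
finger_force: 59.9
```

Emit:
step_arm:
  targets:
    - [0.0009, 0.0004, 0, 0, 0, 0, 1]
    - [0.0018, 0.0008, 0, 0, 0, 0, 1]
    - [0.0018, 0.0008, 0, 0, 0, 0, 1]

```text
t: 18.08
position: [0.4923, 0.3111, 0.0562]
ee_rot: [-3.139, -0.262, -2.724]
ft_force: [-0.1, 0.6, -4.4]
opening: 0.0152
finger_force: 59.9
```

Emit:
step_arm:
  targets:
    - [0.0007, 0.0006, 0, 0, 0, 0, 1]
    - [0.0014, 0.0012, 0, 0, 0, 0, 1]
    - [0.0014, 0.0012, 0, 0, 0, 0, 1]

```text
t: 18.33
position: [0.4928, 0.3117, 0.0562]
ee_rot: [-3.138, -0.265, -2.724]
ft_force: [-1.5, -1.9, -3.9]
opening: 0.0155
finger_force: 60.0
```

Emit:
step_arm:
  targets:
    - [0.0009, 0.0004, 0, 0, 0, 0, 1]
    - [0.0009, 0.0004, 0, 0, 0, 0, 1]
    - [0.0009, 0.0004, 0, 0, 0, 0, 1]

```text
t: 18.58
position: [0.4932, 0.3119, 0.0562]
ee_rot: [-3.138, -0.266, -2.723]
ft_force: [-4.5, -2.4, -1.2]
opening: 0.0151
finger_force: 60.1
```

Emit:
step_arm:
  targets:
    - [-0.0022, -0.001, -0.0022, 1.2, -2.7, 0, 1]
    - [-0.0044, -0.0019, -0.0045, 2.4, -5.5, 0, 1]
    - [-0.0066, -0.0029, -0.0069, 3.6, -8.2, 0, 1]
    - [-0.0066, -0.0029, -0.0069, 3.6, -8.2, 0, 1]

```text
t: 18.92
position: [0.4857, 0.3092, 0.0495]
ee_rot: [-3.138, -0.107, -2.721]
ft_force: [-0.6, -0.9, -3.6]
opening: 0.0153
finger_force: 59.9
```

Emit:
step_arm:
  targets:
    - [-0.0009, -0.0004, -0.0013, 0.6, -1.4, 0, 1]
    - [-0.0018, -0.0008, -0.0026, 1.2, -2.7, 0, 1]
    - [-0.0027, -0.0012, -0.0038, 1.8, -4.1, 0, 1]
    - [-0.0035, -0.0015, -0.005, 2.4, -5.5, 0, 1]
    - [-0.0035, -0.0015, -0.005, 2.4, -5.5, 0, 1]

```text
t: 19.33
position: [0.4842, 0.3088, 0.0444]
ee_rot: [-3.138, -0.001, -2.722]
ft_force: [-0.5, -0.1, -4.9]
opening: 0.0153
finger_force: 59.9
```

Emit:
step_arm:
  targets:
    - [0, 0, -0.0008, 0, 0, 0, 1]
    - [0, 0, -0.0008, 0, 0, 0, 1]
    - [0, 0, -0.0008, 0, 0, 0, 1]

```text
t: 19.58
position: [0.4846, 0.3086, 0.044]
ee_rot: [-3.138, -0.002, -2.724]
ft_force: [-4.3, -2.4, 3.4]
opening: 0.0148
finger_force: 60.9
```

Emit:
step_arm:
  targets:
    - [0, 0, 0, 0, 0, 0, 0.6]
    - [0, 0, 0, 0, 0, 0, 0.55]
    - [0, 0, 0, 0, 0, 0, 0.55]

```text
t: 19.83
position: [0.4862, 0.3094, 0.044]
ee_rot: [-3.139, 0.002, -2.724]
ft_force: [-0.1, -0.2, -1.1]
opening: 0.0385
finger_force: 0.0
```

Emit:
step_arm:
  targets:
    - [0, 0, 0.02, 0, 0, 0, 0.55]
    - [0, 0, 0.06, 0, 0, 0, 0.55]
    - [0, 0, 0.1, 0, 0, 0, 0.55]
    - [0, 0, 0.132, 0, 0, 0, 0.5]
    - [0, 0, 0.132, 0, 0, 0, 0.5]

```text
t: 20.25
position: [0.4883, 0.312, 0.1824]
ee_rot: [3.141, 0.012, -2.725]
ft_force: [-0.5, 0.2, -0.0]
opening: 0.043
finger_force: 0.0
```

Emit:
step_arm:
  targets:
    - [0, 0, 0, 0, 0, 0, 0.5]
    - [0, 0, 0, 0, 0, 0, 0.5]
    - [0, 0, 0, 0, 0, 0, 0.5]

```text
t: 20.5
position: [0.484, 0.3075, 0.1742]
ee_rot: [-3.137, -0.004, -2.724]
ft_force: [0.3, -0.1, -0.1]
opening: 0.0428
finger_force: 0.0
```

Run:
```python
from h import *
st(); im=snap('wrist','w11'); st(); [print(r) for r in rings('w11',im) if r[0]<700]
o=np.array([.4848,.3087]); x=np.array([.9143,.405]);
print('exp rings', w2pix('w11',[*(o+x*.0117),.048]),w2pix('w11',[*(o-x*.0117),.048]))
im=snap('top','top4'); [print(r) for r in rings('top4',im,6) if 180<r[2][1]<300]
```

```text
{'t': 20.5, 'position': [0.484, 0.3075, 0.1742], 'ee_rot': [-3.137, -0.0036, -2.724], 'ft_force': [0.2745, -0.1295, -0.0604], 'opening': 0.0428, 'finger_force': 0.0, 'qpos': [-0.3623, 0.7327, -0.494, 1.7678, 0.4788, 0.7684, 0.8863]}
{'t': 20.55, 'position': [0.4839, 0.3076, 0.1741], 'ee_rot': [-3.1371, -0.004, -2.7238], 'ft_force': [-0.6797, -0.2831, -0.9764], 'opening': 0.0424, 'finger_force': 0.0, 'qpos': [-0.3624, 0.733, -0.4941, 1.7679, 0.4788, 0.7684, 0.8864]}
(688, [402, 151, 49, 49], [426.8, 175.2])
(164, [244, 208, 18, 18], [252.5, 216.7])
(160, [314, 209, 17, 17], [322.2, 216.8])
(151, [246, 240, 17, 17], [254.1, 247.7])
(134, [314, 240, 17, 17], [322.0, 247.8])
(311, [237, 264, 51, 7], [261.9, 266.7])
(307, [297, 264, 51, 7], [321.5, 266.7])
exp rings [321.32369603 246.2413579 ] [321.38017891 216.06703748]
(84, [392, 191, 18, 13], [400.7, 197.0])
(13, [408, 202, 5, 6], [409.7, 204.5])
(17, [413, 211, 6, 5], [415.8, 212.9])
(9, [190, 229, 4, 6], [191.8, 231.3])
(32, [324, 240, 10, 7], [329.4, 242.3])
(15, [231, 283, 8, 7], [233.9, 287.0])
```

Emit:
step_arm:
  targets:
    - [0.011, -0.037, 0, 0, 0, 3, 0.4]
    - [0.022, -0.074, 0, 0, 0, 6, 0.4]
    - [0.033, -0.111, 0, 0, 0, 9, 0.4]
    - [0.044, -0.148, 0, 0, 0, 11.5, 0.4]
    - [0.055, -0.185, 0, 0, 0, 11.5, 0.4]

```text
t: 21.02
position: [0.5392, 0.1214, 0.1744]
ee_rot: [-3.139, -0.003, -2.521]
ft_force: [1.0, -0.5, 0.5]
opening: 0.0513
finger_force: 0.0
```

Emit:
step_arm:
  targets:
    - [0.011, -0.037, 0, 0, 0, 0, 0.4]
    - [0.022, -0.074, 0, 0, 0, 0, 0.4]
    - [0.033, -0.111, 0, 0, 0, 0, 0.4]
    - [0.044, -0.148, 0, 0, 0, 0, 0.4]
    - [0.055, -0.171, 0, 0, 0, 0, 0.4]

```text
t: 21.43
position: [0.5938, -0.0537, 0.1739]
ee_rot: [-3.137, -0.006, -2.528]
ft_force: [0.7, -1.1, 0.3]
opening: 0.0515
finger_force: 0.0
```

Emit:
step_arm:
  targets:
    - [0, 0, 0, 0, 0, 0, 0.4]
    - [0, 0, 0, 0, 0, 0, 0.4]
    - [0, 0, 0, 0, 0, 0, 0.4]
    - [0, 0, 0, 0, 0, 0, 0.4]

```text
t: 21.77
position: [0.5938, -0.0454, 0.1752]
ee_rot: [-3.14, -0.001, -2.52]
ft_force: [-0.2, 0.4, 0.3]
opening: 0.0509
finger_force: 0.0
```

Run:
```python
from h import *
st(); im=snap('wrist','w12'); st(); [print(r) for r in rings('w12',im) if r[0]<900]
```

```text
{'t': 21.7667, 'position': [0.5938, -0.0454, 0.1752], 'ee_rot': [-3.1396, -0.0014, -2.5199], 'ft_force': [-0.2332, 0.3706, 0.3341], 'opening': 0.0509, 'finger_force': 0.0, 'qpos': [0.3366, 0.7774, -0.6073, 1.7007, 0.5674, 0.8465, 1.6695]}
{'t': 21.8167, 'position': [0.5939, -0.0455, 0.1754], 'ee_rot': [-3.1392, -0.0014, -2.5197], 'ft_force': [0.0372, -0.0455, 1.1172], 'opening': 0.0512, 'finger_force': 0.0, 'qpos': [0.3364, 0.7772, -0.6072, 1.7005, 0.5675, 0.8466, 1.6697]}
(171, [310, 203, 17, 17], [317.9, 211.0])
(145, [310, 233, 17, 17], [317.5, 241.1])
(442, [292, 258, 51, 9], [316.7, 262.1])
(240, [0, 350, 18, 41], [5.8, 366.9])
(163, [611, 364, 29, 14], [624.0, 371.5])
(104, [174, 417, 9, 17], [179.0, 426.2])
```

Run:
```python
from h import *
axis('w12',(317.9,211.),(317.5,241.1)); A=pix2w('w12',317.9,211.,.038);T=pix2w('w12',316.7,262.1,.007);d=T-A;print(np.degrees(np.arctan2(d[1],d[0])))
```

```text
mid [ 0.5951 -0.0468  0.038 ] yaw 34.8 0.0241
34.0464181392864
```

Emit:
step_arm:
  targets:
    - [0.0012, -0.0013, -0.04, 0, 0, -0.8, 0.4]
    - [0.0012, -0.0013, -0.08, 0, 0, -0.8, 0.4]
    - [0.0012, -0.0013, -0.115, 0, 0, -0.8, 0.45]
    - [0.0012, -0.0013, -0.132, 0, 0, -0.8, 0.5]
    - [0.0012, -0.0013, -0.138, 0, 0, -0.8, 0.55]
  squeeze: 50

```text
t: 22.23
position: [0.593, -0.0476, 0.0343]
ee_rot: [-3.141, -0.006, -2.534]
ft_force: [-1.4, -0.1, 0.2]
opening: 0.0386
finger_force: 0.0
```

Emit:
step_arm:
  targets:
    - [0, 0, -0.003, 0, 0, 0, 0.6]
    - [0, 0, -0.003, 0, 0, 0, 0.6]
    - [0, 0, -0.003, 0, 0, 0, 0.65]
    - [0, 0, -0.003, 0, 0, 0, 0.7]
    - [0, 0, -0.003, 0, 0, 0, 0.7]

```text
t: 22.65
position: [0.5965, -0.049, 0.0359]
ee_rot: [-3.136, 0.001, -2.537]
ft_force: [0.2, -0.3, -0.4]
opening: 0.0258
finger_force: 0.0
```

Emit:
step_arm:
  targets:
    - [-0.001, 0.001, -0.0015, 0, 0, 0, 0.74]
    - [-0.001, 0.001, -0.0015, 0, 0, 0, 0.74]
    - [-0.001, 0.001, -0.0015, 0, 0, 0, 0.74]

```text
t: 22.9
position: [0.5946, -0.048, 0.0332]
ee_rot: [-3.138, -0.001, -2.537]
ft_force: [0.2, -0.3, -0.3]
opening: 0.0221
finger_force: 0.0
```

Emit:
step_arm:
  targets:
    - [0, 0, 0, 0, 0, 0, 0.85]
    - [0, 0, 0, 0, 0, 0, 0.85]
    - [0, 0, 0, 0, 0, 0, 0.95]

```text
t: 23.15
position: [0.5946, -0.0481, 0.0334]
ee_rot: [-3.138, -0.001, -2.537]
ft_force: [-1.3, -0.3, 6.0]
opening: 0.0162
finger_force: 49.1
```

Emit:
step_arm:
  targets:
    - [0, 0, 0.01, 0, 0, 0, 1]
    - [0, 0, 0.04, 0, 0, 0, 1]
    - [0, 0, 0.08, 0, 0, 0, 1]
    - [0, 0, 0.12, 0, 0, 0, 1]
    - [-0.005, 0.015, 0.142, 0, 0, 0, 1]
  squeeze: 60

```text
t: 23.57
position: [0.5916, -0.0371, 0.1784]
ee_rot: [-3.133, 0.001, -2.543]
ft_force: [1.3, -0.9, -4.7]
opening: 0.0153
finger_force: 59.5
```

Emit:
step_arm:
  targets:
    - [-0.01, 0.037, 0, 0, 0, -3, 1]
    - [-0.02, 0.074, 0, 0, 0, -6, 1]
    - [-0.03, 0.111, 0, 0, 0, -9, 1]
    - [-0.04, 0.148, 0, 0, 0, -10.7, 1]
    - [-0.048, 0.185, 0, 0, 0, -10.7, 1]

```text
t: 23.98
position: [0.5397, 0.153, 0.1748]
ee_rot: [-3.138, -0.004, -2.725]
ft_force: [1.2, 1.1, -4.9]
opening: 0.0154
finger_force: 59.5
```

Emit:
step_arm:
  targets:
    - [-0.009, 0.03, 0, 0, 0, 0, 1]
    - [-0.016, 0.055, 0, 0, 0, 0, 1]
    - [-0.016, 0.06, 0, 0, 0, 0, 1]
    - [-0.016, 0.06, 0, 0, 0, 0, 1]
    - [-0.016, 0.06, 0, 0, 0, 0, 1]

```text
t: 24.4
position: [0.5252, 0.2108, 0.1746]
ee_rot: [-3.136, -0.003, -2.724]
ft_force: [0.4, -0.5, -4.6]
opening: 0.0157
finger_force: 59.6
```

Run:
```python
from h import *
st(); im=snap('wrist','w13'); st(); [print(r) for r in rings('w13',im) if r[0]<700]
```

```text
{'t': 24.4, 'position': [0.5252, 0.2108, 0.1746], 'ee_rot': [-3.1365, -0.0033, -2.7236], 'ft_force': [0.4485, -0.4977, -4.592], 'opening': 0.0157, 'finger_force': 59.5726, 'qpos': [-0.1674, 0.7264, -0.5119, 1.7907, 0.4986, 0.7606, 1.0467]}
{'t': 24.45, 'position': [0.5257, 0.2097, 0.1745], 'ee_rot': [-3.1359, -0.0034, -2.7256], 'ft_force': [-0.2821, -0.4017, -5.2082], 'opening': 0.0155, 'finger_force': 59.5735, 'qpos': [-0.1661, 0.7264, -0.511, 1.7908, 0.4987, 0.7605, 1.0466]}
(127, [352, 0, 12, 19], [356.8, 6.6])
(663, [570, 153, 49, 49], [595.7, 177.9])
(179, [385, 210, 18, 18], [394.1, 218.7])
(180, [455, 210, 19, 18], [463.8, 218.8])
(168, [384, 242, 18, 17], [392.2, 249.9])
(178, [452, 242, 18, 17], [460.4, 249.9])
(323, [418, 263, 53, 10], [442.7, 268.7])
(454, [304, 266, 33, 32], [320.3, 281.0])
(263, [368, 266, 42, 7], [388.6, 268.7])
(401, [305, 321, 32, 29], [320.6, 334.8])
(300, [300, 352, 42, 8], [320.8, 355.1])
(377, [0, 414, 28, 22], [10.3, 424.7])
```

Emit:
step_arm:
  targets:
    - [0.0014, 0.004, -0.03, -2.4, 5.5, 0, 1]
    - [0.0014, 0.004, -0.06, -4.8, 11, 0, 1]
    - [0.0014, 0.004, -0.085, -6.1, 13.7, 0, 1]
    - [0.0014, 0.004, -0.1, -6.1, 13.7, 0, 1]
    - [0.0014, 0.004, -0.107, -6.1, 13.7, 0, 1]

```text
t: 24.87
position: [0.5266, 0.2133, 0.0649]
ee_rot: [-3.136, -0.267, -2.727]
ft_force: [-0.5, -0.4, -5.4]
opening: 0.0155
finger_force: 59.6
```

Emit:
step_arm:
  targets:
    - [0, 0, -0.002, 0, 0, 0, 1]
    - [0, 0, -0.002, 0, 0, 0, 1]
    - [0, 0, -0.002, 0, 0, 0, 1]

```text
t: 25.12
position: [0.5275, 0.2159, 0.0678]
ee_rot: [-3.137, -0.26, -2.724]
ft_force: [-0.5, 0.1, -5.0]
opening: 0.0152
finger_force: 59.6
```

Emit:
step_arm:
  targets:
    - [-0.0004, -0.0018, -0.003, 0, 0, 0, 1]
    - [-0.0004, -0.0018, -0.006, 0, 0, 0, 1]
    - [-0.0004, -0.0018, -0.009, 0, 0, 0, 1]
    - [-0.0004, -0.0018, -0.0105, 0, 0, 0, 1]
    - [-0.0004, -0.0018, -0.0105, 0, 0, 0, 1]

```text
t: 25.53
position: [0.5267, 0.2136, 0.0553]
ee_rot: [-3.137, -0.263, -2.724]
ft_force: [1.8, -0.9, -5.1]
opening: 0.0156
finger_force: 59.6
```

Emit:
step_arm:
  targets:
    - [0.0015, 0.0007, 0, 0, 0, 0, 1]
    - [0.0035, 0.0015, 0, 0, 0, 0, 1]
    - [0.0055, 0.0024, 0, 0, 0, 0, 1]
    - [0.0055, 0.0024, 0, 0, 0, 0, 1]

```text
t: 25.87
position: [0.5325, 0.2163, 0.0554]
ee_rot: [-3.137, -0.263, -2.724]
ft_force: [0.3, -2.4, -5.1]
opening: 0.0153
finger_force: 59.5
```

Emit:
step_arm:
  targets:
    - [0, 0, 0, 0, 0, 0, 1]
    - [0, 0, 0, 0, 0, 0, 1]

```text
t: 26.03
position: [0.5324, 0.2163, 0.0554]
ee_rot: [-3.137, -0.263, -2.724]
ft_force: [0.1, -2.0, -7.6]
opening: 0.0158
finger_force: 59.5
```

Emit:
step_arm:
  targets:
    - [0.0009, 0.0004, 0, 0, 0, 0, 1]
    - [0.0016, 0.0007, 0, 0, 0, 0, 1]
    - [0.0016, 0.0007, 0, 0, 0, 0, 1]

```text
t: 26.28
position: [0.5335, 0.2168, 0.0555]
ee_rot: [-3.137, -0.264, -2.724]
ft_force: [-0.6, -4.0, -4.9]
opening: 0.0155
finger_force: 59.6
```

Emit:
step_arm:
  targets:
    - [0.0009, 0.0004, 0, 0, 0, 0, 1]
    - [0.0009, 0.0004, 0, 0, 0, 0, 1]
    - [0.0009, 0.0004, 0, 0, 0, 0, 1]

```text
t: 26.53
position: [0.5345, 0.2173, 0.0555]
ee_rot: [-3.137, -0.264, -2.724]
ft_force: [-0.5, -3.6, -4.9]
opening: 0.0153
finger_force: 59.6
```

Emit:
step_arm:
  targets:
    - [0.0008, -0.0003, 0, 0, 0, 0, 1]
    - [0.0008, -0.0003, 0, 0, 0, 0, 1]
    - [0.0008, -0.0003, 0, 0, 0, 0, 1]

```text
t: 26.78
position: [0.5349, 0.2174, 0.0555]
ee_rot: [-3.138, -0.264, -2.724]
ft_force: [-1.7, -3.0, -4.4]
opening: 0.0155
finger_force: 59.6
```

Emit:
step_arm:
  targets:
    - [0.0005, 0, 0, 0, 0, 0, 1]
    - [0.0005, 0, 0, 0, 0, 0, 1]
    - [0.0005, 0, 0, 0, 0, 0, 1]

```text
t: 27.03
position: [0.5351, 0.2174, 0.0556]
ee_rot: [-3.138, -0.265, -2.723]
ft_force: [-3.5, -3.0, -3.0]
opening: 0.0152
finger_force: 59.7
```

Emit:
step_arm:
  targets:
    - [-0.0022, -0.001, -0.0022, 1.2, -2.7, 0, 1]
    - [-0.0044, -0.0019, -0.0045, 2.4, -5.5, 0, 1]
    - [-0.0065, -0.0029, -0.0069, 3.6, -8.2, 0, 1]
    - [-0.0065, -0.0029, -0.0069, 3.6, -8.2, 0, 1]

```text
t: 27.37
position: [0.5279, 0.2141, 0.049]
ee_rot: [-3.137, -0.107, -2.723]
ft_force: [-1.1, -2.0, -4.2]
opening: 0.0156
finger_force: 59.6
```

Emit:
step_arm:
  targets:
    - [-0.0008, -0.0004, -0.0013, 0.6, -1.4, 0, 1]
    - [-0.0017, -0.0008, -0.0026, 1.2, -2.7, 0, 1]
    - [-0.0026, -0.0012, -0.0039, 1.8, -4.1, 0, 1]
    - [-0.0034, -0.0015, -0.0053, 2.4, -5.5, 0, 1]
    - [-0.0034, -0.0015, -0.0055, 2.4, -5.5, 0, 1]

```text
t: 27.78
position: [0.5267, 0.2135, 0.0436]
ee_rot: [-3.136, -0.001, -2.723]
ft_force: [0.1, -2.1, -3.7]
opening: 0.0153
finger_force: 59.7
```

Emit:
step_arm:
  targets:
    - [0, 0, 0, 0, 0, 0, 1]
    - [0, 0, 0, 0, 0, 0, 1]

```text
t: 27.95
position: [0.5268, 0.2134, 0.0435]
ee_rot: [-3.136, -0.002, -2.724]
ft_force: [-0.8, -3.0, 0.6]
opening: 0.015
finger_force: 60.2
```

Seated height reached; release, and look at all three from above.

Emit:
step_arm:
  targets:
    - [0, 0, 0, 0, 0, 0, 0.6]
    - [0, 0, 0, 0, 0, 0, 0.55]
    - [0, 0, 0, 0, 0, 0, 0.55]

```text
t: 28.2
position: [0.5269, 0.2148, 0.0436]
ee_rot: [-3.138, 0.001, -2.724]
ft_force: [-0.2, -0.4, 0.5]
opening: 0.0383
finger_force: 0.0
```

Emit:
step_arm:
  targets:
    - [0, 0, 0.02, 0, 0, 0, 0.55]
    - [0, 0, 0.06, 0, 0, 0, 0.55]
    - [0, 0, 0.1, 0, 0, 0, 0.55]
    - [0, 0.01, 0.132, 0, 0, 0, 0.5]
    - [-0.01, 0.03, 0.132, 0, 0, 0, 0.5]

```text
t: 28.62
position: [0.522, 0.2434, 0.1817]
ee_rot: [-3.136, 0.011, -2.73]
ft_force: [1.1, -0.2, 0.7]
opening: 0.043
finger_force: 0.0
```

Emit:
step_arm:
  targets:
    - [-0.01, 0.02, 0, 0, 0, 0, 0.5]
    - [-0.01, 0.02, 0, 0, 0, 0, 0.5]
    - [-0.01, 0.02, 0, 0, 0, 0, 0.5]
    - [-0.01, 0.02, 0, 0, 0, 0, 0.5]

```text
t: 28.95
position: [0.5063, 0.2627, 0.175]
ee_rot: [-3.136, -0.002, -2.724]
ft_force: [-0.9, -0.6, -0.6]
opening: 0.0425
finger_force: 0.0
```

Run:
```python
from h import *
st(); im=snap('wrist','w14'); st(); [print(r) for r in rings('w14',im) if r[0]<5700]
cv2.imwrite('pics/c14.png',cv2.resize(im[20:420,100:560,::-1],None,fx=1.5,fy=1.5,interpolation=cv2.INTER_CUBIC))
```

```text
{'t': 28.95, 'position': [0.5063, 0.2627, 0.175], 'ee_rot': [-3.1358, -0.0021, -2.7239], 'ft_force': [-0.8698, -0.5718, -0.6026], 'opening': 0.0425, 'finger_force': 0.0, 'qpos': [-0.2685, 0.7294, -0.5059, 1.7779, 0.4921, 0.7666, 0.9585]}
{'t': 29.0, 'position': [0.5065, 0.262, 0.1749], 'ee_rot': [-3.1354, -0.0025, -2.725], 'ft_force': [0.4755, 0.7762, 0.2657], 'opening': 0.0426, 'finger_force': 0.0, 'qpos': [-0.2679, 0.7295, -0.5053, 1.778, 0.4921, 0.7666, 0.9584]}
(5243, [167, 0, 114, 185], [220.8, 93.8])
(691, [482, 147, 49, 49], [508.0, 171.4])
(169, [241, 205, 18, 18], [249.7, 213.4])
(166, [311, 205, 18, 18], [320.0, 213.9])
(181, [381, 205, 18, 18], [389.7, 213.4])
(158, [243, 236, 18, 18], [251.3, 244.4])
(142, [312, 237, 17, 17], [320.1, 244.7])
(154, [380, 237, 18, 17], [388.6, 244.7])
(336, [235, 261, 51, 7], [260.2, 263.9])
(334, [295, 261, 51, 7], [319.8, 264.0])
(325, [355, 261, 52, 7], [379.8, 264.3])
```

View pics/c14.png

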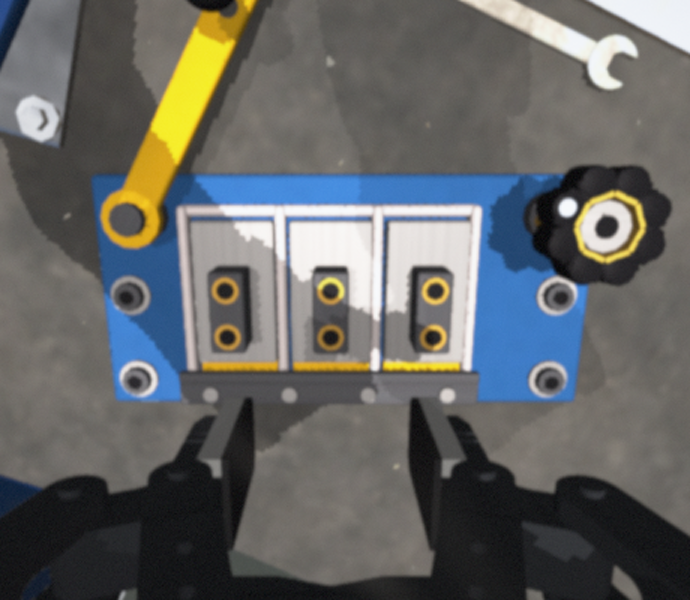

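Run:
```python
from h import *
im=cv2.imread('pics/w14.png'); g=im.max(2)
m=((g[0:60,200:290]<45)*255).astype(np.uint8)
n,l,s,c=cv2.connectedComponentsWithStats(m)
for i in range(1,n):
    if s[i,4]>60: print(s[i],c[i]+[200,0])
piv=cr('w14',100,20,1.5)((131,218),.0345); print(piv)
for q in [(240.5,14),(240.5,17)]:
    X=pix2w('w14',*q,.0745); d=X-piv; print(X, np.hypot(d[0],d[1]), np.degrees(np.arctan2(d[1],d[0])))
f=cr('w14',100,20,1.5)
for a in (170,174,178):
    X=[piv[0]+.11*np.cos(np.radians(a)),piv[1]+.11*np.sin(np.radians(a)),.0745]; print(a,X,w2pix('w14',X))
```

```text
[ 18   0  41  27 870] [238.88505747  11.77471264]
[0.50488872 0.15136342 0.0345    ]
[0.4004392 0.1642997 0.0745   ] 0.10524756473213445 172.93975710990904
[0.40190972 0.1648549  0.0745    ] 0.10385901334135243 172.53607822672984
170 [np.float64(0.39655986856547687), np.float64(0.17046471549733333), 0.0745] [252.66778397  11.9782178 ]
174 [np.float64(0.3954913129063097), np.float64(0.16286154691341292), 0.0745] [241.1889499    4.15818116]
178 [np.float64(0.3949557304247192), np.float64(0.15520236059124615), 0.0745] [229.19198182  -2.82735677]
```

Emit:
step_arm:
  targets:
    - [-0.022, -0.02, 0, 0, 0, -7, 0.6]
    - [-0.044, -0.04, 0, 0, 0, -14, 0.6]
    - [-0.066, -0.06, 0, 0, 0, -21, 0.6]
    - [-0.088, -0.08, 0, 0, 0, -28, 0.6]
    - [-0.108, -0.098, 0, 0, 0, -35, 0.6]

```text
t: 29.42
position: [0.397, 0.1626, 0.175]
ee_rot: [-3.135, -0.002, 2.94]
ft_force: [-0.3, 0.4, 0.6]
opening: 0.034
finger_force: 0.0
```

Emit:
step_arm:
  targets:
    - [-0.002, -0.002, 0, 0, 0, -7, 0.6]
    - [-0.002, -0.002, 0, 0, 0, -13, 0.6]
    - [-0.002, -0.002, 0, 0, 0, -13, 0.6]
    - [-0.002, -0.002, 0, 0, 0, -13, 0.6]
    - [-0.002, -0.002, 0, 0, 0, -13, 0.6]

```text
t: 29.83
position: [0.3965, 0.1629, 0.175]
ee_rot: [-3.137, -0.002, 2.723]
ft_force: [0.2, 0.1, 0.6]
opening: 0.0345
finger_force: 0.0
```

Run:
```python
from h import *
st(); im=snap('wrist','w15'); st()
g=im.max(2); m=((g[150:330,250:400]<45)*255).astype(np.uint8)
n,l,s,c=cv2.connectedComponentsWithStats(m)
for i in range(1,n):
    if s[i,4]>200: p=c[i]+[250,150]; print(s[i],p,pix2w('w15',*p,.0745))
```

```text
{'t': 29.8333, 'position': [0.3965, 0.1629, 0.175], 'ee_rot': [-3.1366, -0.0019, 2.7234], 'ft_force': [0.1727, 0.116, 0.6239], 'opening': 0.0345, 'finger_force': 0.0, 'qpos': [-0.3368, 0.556, -0.2467, 2.1869, 0.313, 0.4364, 0.3191]}
{'t': 29.8833, 'position': [0.3964, 0.163, 0.175], 'ee_rot': [-3.1366, -0.0021, 2.7231], 'ft_force': [0.1544, -0.3249, 0.3456], 'opening': 0.0343, 'finger_force': 0.0, 'qpos': [-0.3368, 0.556, -0.2469, 2.187, 0.3129, 0.4364, 0.3187]}
[ 50  72  36  36 955] [317.1486911  239.76963351] [0.3959322  0.16108129 0.0745    ]
[ 12 134  18  46 554] [272.56498195 310.36101083] [0.43131426 0.10993228 0.0745    ]
[111 134  19  46 540] [368.74814815 310.60555556] [0.45953248 0.17353646 0.0745    ]
[136 147  14  33 257] [394.64980545 311.47081712] [0.46771058 0.19040848 0.0745    ]
```

Emit:
step_arm:
  targets:
    - [-0.0005, -0.0019, -0.035, 0, 0, 0, 0.6]
    - [-0.0005, -0.0019, -0.07, 0, 0, 0, 0.6]
    - [-0.0005, -0.0019, -0.09, 0, 0, 0, 0.6]
    - [-0.0005, -0.0019, -0.0975, 0, 0, 0, 0.6]
    - [-0.0005, -0.0019, -0.0975, 0, 0, 0, 0.6]

```text
t: 30.3
position: [0.3947, 0.1609, 0.0761]
ee_rot: [-3.134, -0.004, 2.723]
ft_force: [-0.2, -0.2, -0.1]
opening: 0.0339
finger_force: 0.0
```

Emit:
step_arm:
  targets:
    - [0.0032, 0.0183, 0, 0, 0, -5, 0.6]
    - [0.0098, 0.0363, 0, 0, 0, -10, 0.6]
    - [0.0194, 0.0529, 0, 0, 0, -15, 0.6]
    - [0.0317, 0.0676, 0, 0, 0, -20, 0.6]
    - [0.0418, 0.0765, 0, 0, 0, -25, 0.6]

```text
t: 30.72
position: [0.4371, 0.2399, 0.0791]
ee_rot: [-3.137, -0.005, 2.283]
ft_force: [-0.8, 0.6, 0.0]
opening: 0.0341
finger_force: 0.8
```

Emit:
step_arm:
  targets:
    - [0.005, 0.0035, 0, 0, 0, -3, 0.6]
    - [0.0094, 0.0066, 0, 0, 0, -5, 0.6]
    - [0.0178, 0.0113, 0, 0, 0, -8, 0.6]
    - [0.0235, 0.014, 0, 0, 0, -11, 0.6]
    - [0.0235, 0.014, 0, 0, 0, -11, 0.6]

```text
t: 31.13
position: [0.4622, 0.2526, 0.0788]
ee_rot: [-3.139, -0.003, 2.092]
ft_force: [0.1, -0.1, 1.2]
opening: 0.0337
finger_force: 0.0
```

Emit:
step_arm:
  targets:
    - [0.0018, 0.0008, 0, 0, 0, 0, 0.6]
    - [0.0037, 0.0016, 0, 0, 0, 0, 0.6]
    - [0.0037, 0.0016, 0, 0, 0, 0, 0.6]

```text
t: 31.38
position: [0.4644, 0.253, 0.0779]
ee_rot: [-3.136, -0.002, 2.094]
ft_force: [-0.6, 0.6, 1.2]
opening: 0.0342
finger_force: 0.7
```

Emit:
step_arm:
  targets:
    - [0.001, 0.0004, 0, 0, 0, 0, 0.6]
    - [0.002, 0.0009, 0, 0, 0, 0, 0.6]
    - [0.002, 0.0009, 0, 0, 0, 0, 0.6]

```text
t: 31.63
position: [0.4657, 0.2537, 0.0776]
ee_rot: [-3.135, -0.002, 2.093]
ft_force: [-2.8, -1.2, 3.4]
opening: 0.0341
finger_force: 1.7
```

Emit:
step_arm:
  targets:
    - [0.001, 0.0004, 0, 0, 0, 0, 0.6]
    - [0.002, 0.0009, 0, 0, 0, 0, 0.6]
    - [0.002, 0.0009, 0, 0, 0, 0, 0.6]

```text
t: 31.88
position: [0.4661, 0.2538, 0.0774]
ee_rot: [-3.131, -0.002, 2.093]
ft_force: [-4.5, -2.2, 6.4]
opening: 0.0339
finger_force: 4.0
```

Emit:
step_arm:
  targets:
    - [0.001, 0.0004, 0, 0, 0, 0, 0.6]
    - [0.001, 0.0004, 0, 0, 0, 0, 0.6]
    - [0.001, 0.0004, 0, 0, 0, 0, 0.6]

```text
t: 32.13
position: [0.4661, 0.2538, 0.0774]
ee_rot: [-3.129, -0.002, 2.094]
ft_force: [-6.8, -2.5, 6.8]
opening: 0.0343
finger_force: 4.8
```

Emit:
step_arm:
  targets:
    - [-0.004, -0.0018, 0, 0, 0, 0, 0.6]
    - [-0.004, -0.0018, 0.03, 0, 0, 0, 0.5]
    - [-0.004, -0.0018, 0.07, 0, 0, 0, 0.4]
    - [-0.004, -0.0018, 0.11, 0, 0, 0, 0.3]
    - [-0.004, 0.02, 0.14, 0, 0, 7, 0.2]

```text
t: 32.55
position: [0.4677, 0.2709, 0.2203]
ee_rot: [-3.137, 0.003, 2.209]
ft_force: [1.4, -0.4, -0.6]
opening: 0.0677
finger_force: 0.0
```

Emit:
step_arm:
  targets:
    - [-0.015, 0.03, 0, 0, 0, 6, 0.1]
    - [-0.03, 0.06, 0, 0, 0, 12, 0]
    - [-0.044, 0.077, 0, 0, 0, 18, 0]
    - [-0.044, 0.077, 0, 0, 0, 18, 0]
    - [-0.044, 0.077, 0, 0, 0, 18, 0]

```text
t: 32.97
position: [0.4211, 0.3541, 0.2177]
ee_rot: [-3.138, -0.002, 2.532]
ft_force: [1.0, -0.4, 0.2]
opening: 0.0856
finger_force: 0.0
```

```bash
cat >> h.py <<'E'
def knob(name,zm=.085,verbose=1):
    im=snap('wrist',name); hsv=cv2.cvtColor(im,cv2.COLOR_RGB2HSV)
    S0=w2pix(name,[.4167,.3505,zm])
    out=[]
    for nm,m in (('gold',cv2.inRange(hsv,(12,110,110),(35,255,255))),('white',cv2.inRange(hsv,(0,0,175),(180,50,255)))):
        n,l,s,c=cv2.connectedComponentsWithStats(m)
        for i in range(1,n):
            if s[i,4]>12 and np.hypot(*(c[i]-S0))<75: print(nm,s[i].tolist(),c[i].round(1),pix2w(name,*c[i],zm).round(4))
    print('exp',S0.round(1)); return im
E
python3 - <<'E'
from h import *
st(); im=knob('k1'); st()
cv2.imwrite('pics/k1c.png',cv2.resize(im[60:360,150:490,::-1],None,fx=2,fy=2,interpolation=cv2.INTER_CUBIC)[:600])
E
```

```text
{'t': 32.9667, 'position': [0.4211, 0.3541, 0.2177], 'ee_rot': [-3.1382, -0.0024, 2.5319], 'ft_force': [1.0018, -0.4021, 0.2056], 'opening': 0.0856, 'finger_force': 0.0, 'qpos': [-0.6757, 0.6095, -0.174, 1.8054, 0.1442, 0.7427, 0.0354]}
gold [298, 179, 46, 28, 298] [315.1 190.5] [0.395  0.3678 0.085 ]
gold [294, 208, 38, 37, 427] [312.4 226.7] [0.4166 0.3501 0.085 ]
gold [241, 244, 61, 76, 1521] [273.5 279.8] [0.4344 0.2994 0.085 ]
gold [302, 289, 15, 14, 109] [309.1 295.6] [0.4619 0.3149 0.085 ]
white [300, 212, 24, 16, 185] [309.6 218. ] [0.4098 0.3523 0.085 ]
white [354, 213, 16, 10, 61] [362.  215.8] [0.4311 0.386  0.085 ]
white [288, 238, 8, 8, 50] [291.4 241.6] [0.4169 0.3299 0.085 ]
white [314, 258, 54, 31, 159] [341.  272.8] [0.4603 0.347  0.085 ]
exp [312.9 226.6]
{'t': 33.0167, 'position': [0.4222, 0.3523, 0.2176], 'ee_rot': [-3.1371, -0.0012, 2.5287], 'ft_force': [1.3089, 0.3996, -1.0568], 'opening': 0.0851, 'finger_force': 0.0, 'qpos': [-0.6743, 0.6095, -0.1718, 1.8059, 0.1444, 0.743, 0.0352]}
```

Emit:
step_arm:
  targets:
    - [-0.004, -0.002, -0.02, 0, 0, -7, 0]
    - [-0.004, -0.002, -0.04, 0, 0, -14, 0]
    - [-0.004, -0.002, -0.06, 0, 0, -21, 0]
    - [-0.004, -0.002, -0.075, 0, 0, -28, 0]
    - [-0.004, -0.002, -0.075, 0, 0, -29.5, 0]
  squeeze: 30

```text
t: 33.43
position: [0.4175, 0.3475, 0.14]
ee_rot: [-3.132, 0.001, 2.007]
ft_force: [-0.4, 0.5, -0.1]
opening: 0.0854
finger_force: 0.0
```

Emit:
step_arm:
  targets:
    - [0, 0, 0, 0, 0, 0, 0]
    - [0, 0, 0, 0, 0, 0, 0]
    - [0, 0, 0, 0, 0, 0, 0]
    - [0, 0, 0, 0, 0, 0, 0]

```text
t: 33.77
position: [0.4183, 0.3506, 0.1437]
ee_rot: [-3.138, -0.003, 2.015]
ft_force: [0.3, 0.7, -0.1]
opening: 0.0853
finger_force: 0.0
```

Run:
```python
from h import *
st(); im=knob('k2'); st()
p=[.505,.151];
```

```text
{'t': 33.7667, 'position': [0.4183, 0.3506, 0.1437], 'ee_rot': [-3.1384, -0.0028, 2.0152], 'ft_force': [0.269, 0.6986, -0.0843], 'opening': 0.0853, 'finger_force': 0.0, 'qpos': [-0.7702, 0.7116, -0.0159, 1.8913, 0.0129, 0.5409, -0.3489]}
gold [286, 203, 60, 23, 635] [311. 210.] [0.4013 0.3748 0.085 ]
gold [292, 235, 51, 48, 626] [316.6 260. ] [0.4167 0.3497 0.085 ]
white [298, 284, 11, 11, 93] [302.8 288.9] [0.417 0.33  0.085]
exp [317.2 258.9]
{'t': 33.8167, 'position': [0.4181, 0.3506, 0.1435], 'ee_rot': [-3.138, -0.0029, 2.0151], 'ft_force': [0.0841, -0.1402, 0.1534], 'opening': 0.0856, 'finger_force': 0.0, 'qpos': [-0.7703, 0.7118, -0.016, 1.8916, 0.0128, 0.5408, -0.3491]}
```

Emit:
step_arm:
  targets:
    - [-0.0014, -0.0006, -0.025, 0, 0, 0, 0]
    - [-0.0014, -0.0006, -0.05, 0, 0, 0, 0]
    - [-0.0014, -0.0006, -0.063, 0, 0, 0, 0.05]
    - [-0.0014, -0.0006, -0.068, 0, 0, 0, 0.1]
    - [-0.0014, -0.0006, -0.068, 0, 0, 0, 0.15]

```text
t: 34.23
position: [0.4158, 0.3494, 0.074]
ee_rot: [-3.135, -0.002, 2.015]
ft_force: [0.0, -0.6, -0.4]
opening: 0.0725
finger_force: 0.0
```

Emit:
step_arm:
  targets:
    - [0, 0, 0, 0, 0, 0, 0.25]
    - [0, 0, 0, 0, 0, 0, 0.3]
    - [0, 0, 0, 0, 0, 0, 0.35]
    - [0, 0, 0, 0, 0, 0, 0.38]

```text
t: 34.57
position: [0.4168, 0.3504, 0.0758]
ee_rot: [-3.138, -0.003, 2.015]
ft_force: [-0.3, -0.1, 5.0]
opening: 0.0532
finger_force: 19.5
```

Emit:
step_arm:
  targets:
    - [0, 0, 0, 0, 0, 0, 0.45]
    - [0, 0, 0, 0, 0, 0, 0.5]
    - [0, 0, 0, 0, 0, 0, 0.5]

```text
t: 34.82
position: [0.4168, 0.3504, 0.0759]
ee_rot: [-3.139, -0.003, 2.015]
ft_force: [-0.4, -0.3, 6.8]
opening: 0.0525
finger_force: 30.0
```

Emit:
step_arm:
  targets:
    - [0, 0, 0.0003, 0, 0, 6, 0.5]
    - [0, 0, 0.0006, 0, 0, 13, 0.5]
    - [0, 0, 0.0009, 0, 0, 20, 0.5]
    - [0, 0, 0.0012, 0, 0, 27, 0.5]
    - [0, 0, 0.0015, 0, 0, 34, 0.5]

```text
t: 35.23
position: [0.4165, 0.35, 0.0772]
ee_rot: [-3.137, -0.001, 2.614]
ft_force: [-1.5, -0.7, 6.9]
opening: 0.052
finger_force: 30.6
```

Run:
```python
from h import *
st(); im=knob('k3'); st()
```

```text
{'t': 35.2333, 'position': [0.4165, 0.35, 0.0772], 'ee_rot': [-3.1374, -0.0014, 2.6135], 'ft_force': [-1.4861, -0.6864, 6.8944], 'opening': 0.052, 'finger_force': 30.555, 'qpos': [-0.6968, 0.8233, -0.1455, 1.926, 0.2662, 0.415, 0.0016]}
gold [285, 279, 72, 66, 908] [320.3 312.5] [0.4174 0.3505 0.085 ]
white [292, 347, 16, 13, 157] [299.3 353.3] [0.4291 0.3335 0.085 ]
exp [319.5 311.2]
{'t': 35.2833, 'position': [0.4166, 0.35, 0.0774], 'ee_rot': [-3.1378, -0.0014, 2.6195], 'ft_force': [-0.2755, -0.2746, 7.6935], 'opening': 0.0524, 'finger_force': 30.8565, 'qpos': [-0.6957, 0.8231, -0.1472, 1.9259, 0.2686, 0.4153, 0.0055]}
```

Emit:
step_arm:
  targets:
    - [0, 0, 0.0003, 0, 0, 7, 0.5]
    - [0, 0, 0.0006, 0, 0, 14, 0.5]
    - [0, 0, 0.0009, 0, 0, 21, 0.5]
    - [0, 0, 0.0012, 0, 0, 28, 0.5]
    - [0, 0, 0.0015, 0, 0, 35, 0.5]

```text
t: 35.7
position: [0.4164, 0.3498, 0.0788]
ee_rot: [-3.136, -0.001, -3.059]
ft_force: [-1.4, -1.2, 7.8]
opening: 0.0522
finger_force: 30.6
```

Emit:
step_arm:
  targets:
    - [0, 0, 0.0003, 0, 0, 7, 0.5]
    - [0, 0, 0.0006, 0, 0, 14, 0.5]
    - [0, 0, 0.0009, 0, 0, 21, 0.5]
    - [0, 0, 0.0012, 0, 0, 28, 0.5]
    - [0, 0, 0.0015, 0, 0, 35, 0.5]

```text
t: 36.12
position: [0.4167, 0.3495, 0.0803]
ee_rot: [-3.135, -0.001, -2.448]
ft_force: [-1.2, -1.0, 6.2]
opening: 0.0525
finger_force: 30.5
```

Run:
```python
from h import *
st(); im=knob('k4',.088); st()
```

```text
{'t': 36.1167, 'position': [0.4167, 0.3495, 0.0803], 'ee_rot': [-3.1348, -0.0009, -2.4483], 'ft_force': [-1.1898, -0.9949, 6.2251], 'opening': 0.0525, 'finger_force': 30.5157, 'qpos': [-0.5217, 0.8481, -0.4494, 1.9192, 0.7031, 0.5393, 0.8041]}
gold [286, 279, 71, 65, 864] [320.8 311.5] [0.417  0.3508 0.088 ]
exp [320.7 310.4]
{'t': 36.1667, 'position': [0.4168, 0.3495, 0.0803], 'ee_rot': [-3.1352, -0.0009, -2.4424], 'ft_force': [-0.6286, -1.6257, 9.1624], 'opening': 0.0527, 'finger_force': 30.9168, 'qpos': [-0.5204, 0.8484, -0.4513, 1.9192, 0.7048, 0.54, 0.8087]}
```

Emit:
step_arm:
  targets:
    - [0, 0, 0.0003, 0, 0, 6, 0.5]
    - [0, 0, 0.0006, 0, 0, 13, 0.5]
    - [0, 0, 0.0008, 0, 0, 20, 0.5]
    - [0, 0, 0.001, 0, 0, 24.5, 0.5]
    - [0, 0, 0.001, 0, 0, 24.5, 0.5]

```text
t: 36.58
position: [0.4164, 0.3493, 0.0803]
ee_rot: [-3.136, -0.002, -2.025]
ft_force: [-0.2, -1.0, -0.1]
opening: 0.0525
finger_force: 31.6
```

Run:
```python
from h import *
st(); im=knob('k5',.088); st()
```

```text
{'t': 36.5833, 'position': [0.4164, 0.3493, 0.0803], 'ee_rot': [-3.1358, -0.0022, -2.0245], 'ft_force': [-0.1713, -1.0256, -0.0965], 'opening': 0.0525, 'finger_force': 31.563, 'qpos': [-0.4588, 0.8695, -0.5609, 1.9181, 0.8181, 0.5999, 1.1214]}
gold [286, 279, 71, 65, 871] [320.7 311.4] [0.4167 0.3506 0.088 ]
exp [320.5 311.2]
{'t': 36.6333, 'position': [0.4165, 0.3493, 0.0803], 'ee_rot': [-3.1357, -0.0023, -2.0282], 'ft_force': [-0.3373, -1.124, 0.0438], 'opening': 0.052, 'finger_force': 31.6279, 'qpos': [-0.4593, 0.8694, -0.5598, 1.918, 0.8172, 0.5994, 1.1186]}
```

Emit:
step_arm:
  targets:
    - [0, 0, 0, 0, 0, 0, 0.3]
    - [0, 0, 0, 0, 0, 0, 0.15]
    - [0, 0, 0, 0, 0, 0, 0.1]
    - [0, 0, 0, 0, 0, 0, 0.1]
    - [0, 0, 0, 0, 0, 0, 0.1]

```text
t: 37.05
position: [0.416, 0.3499, 0.0801]
ee_rot: [-3.136, -0.002, -2.026]
ft_force: [-0.0, 0.1, 0.5]
opening: 0.0767
finger_force: 0.0
```

Emit:
step_arm:
  targets:
    - [0, 0, 0.03, 0, 0, 0, 0]
    - [0, 0, 0.063, 0, 0, 0, 0]
    - [0, 0, 0.063, 0, 0, 0, 0]
    - [0, 0, 0.063, 0, 0, 0, 0]
    - [0, 0, 0.063, 0, 0, 0, 0]

```text
t: 37.47
position: [0.4161, 0.3493, 0.1428]
ee_rot: [-3.136, -0.003, -2.026]
ft_force: [-0.6, 0.2, -1.2]
opening: 0.0852
finger_force: 0.0
```

Run:
```python
from h import *
st(); im=knob('k6',.0805); st()
cv2.imwrite('pics/k6c.png',cv2.resize(im[100:400,150:490,::-1],None,fx=2,fy=2,interpolation=cv2.INTER_CUBIC))
```

```text
{'t': 37.4667, 'position': [0.4161, 0.3493, 0.1428], 'ee_rot': [-3.1359, -0.0027, -2.0263], 'ft_force': [-0.6306, 0.1953, -1.1822], 'opening': 0.0852, 'finger_force': 0.0, 'qpos': [-0.4061, 0.7815, -0.6511, 1.8821, 0.7092, 0.7262, 1.2131]}
gold [359, 228, 7, 9, 33] [361.9 232.3] [0.3888 0.3472 0.0805]
gold [297, 235, 49, 47, 481] [321.1 258.1] [0.4167 0.351  0.0805]
white [311, 289, 5, 5, 14] [313.1 290.9] [0.4301 0.3675 0.0805]
exp [320.7 257.4]
{'t': 37.5167, 'position': [0.4158, 0.349, 0.1423], 'ee_rot': [-3.1363, -0.0039, -2.0261], 'ft_force': [-0.3762, -0.3538, 0.3567], 'opening': 0.0857, 'finger_force': 0.0, 'qpos': [-0.4063, 0.7823, -0.6507, 1.8824, 0.7091, 0.7262, 1.2132]}
```

View pics/k6c.png

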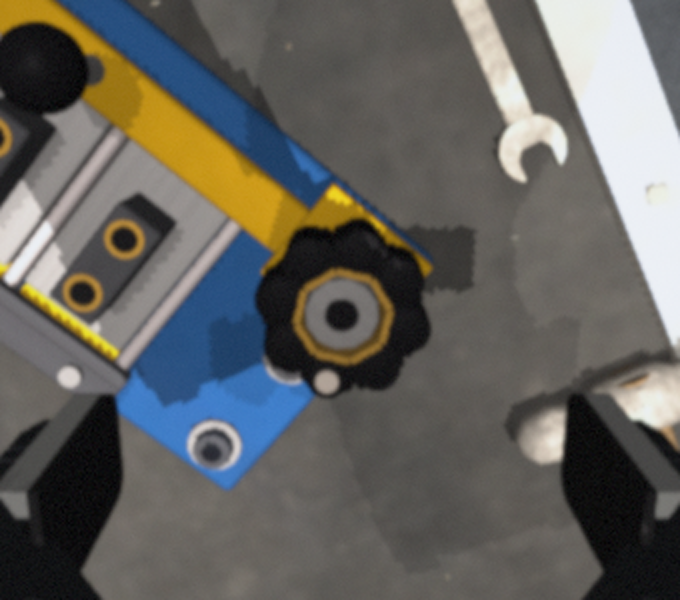

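Run:
```python
from h import *
for n,z in (('k2',.085),('k6',.0805)):
    im=cv2.imread(f'pics/{n}.png'); g=im.max(2)
    c=w2pix(n,[.4167,.3505,z]).astype(int)
    m=np.zeros_like(g); m[c[1]-60:c[1]+60,c[0]-60:c[0]+60]=(g[c[1]-60:c[1]+60,c[0]-60:c[0]+60]<40)*255
    m=cv2.morphologyEx(m,cv2.MORPH_OPEN,np.ones((5,5)))
    k,l,s,cc=cv2.connectedComponentsWithStats(m); i=1+np.argmax(s[1:,4])
    pts=np.argwhere(l==i)[:,::-1].astype(np.float32); print(n,s[i],cv2.minEnclosingCircle(pts))
    for zz in (.07,.075,.08,.085,.09):
        a=w2pix(n,[.4167+.026,.3505,zz]);b=w2pix(n,[.4167-.026,.3505,zz]);d=w2pix(n,[.4167,.3765,zz]);e=w2pix(n,[.4167,.3245,zz]);print(zz,np.hypot(*(a-b)).round(1),np.hypot(*(d-e)).round(1),((a+b)/2).round(1))
q=(150+327.5/2-.5,100+382.5/2-.5)
for zz in (.0805,.0885): X=pix2w('k6',*q,zz)[:2]-[.4167,.3502]; print(zz,X,np.hypot(*X),np.degrees(np.arctan2(X[1],X[0]))-23.9)
```

```text
k2 [ 311  222   49   74 1462] ((330.400634765625, 257.7782287597656), 37.611629486083984)
0.07 84.0 81.4 [317.1 250.9]
0.075 85.8 83.1 [316.9 253.4]
0.08 87.6 84.8 [316.8 255.9]
0.085 89.6 86.6 [316.7 258.6]
0.09 91.6 88.4 [316.6 261.4]
k6 [ 279  211   86   83 3191] ((321.3971862792969, 253.9271697998047), 44.56352615356445)
0.07 84.1 81.9 [321.3 251.8]
0.075 85.9 83.6 [321.3 254.3]
0.08 87.7 85.3 [321.3 256.9]
0.085 89.7 87.1 [321.2 259.6]
0.09 91.7 89.0 [321.2 262.4]
0.0805 [0.01325314 0.01725795] 0.0217596517415056 28.57774927496208
0.0885 [0.01154474 0.01426838] 0.018353960162458344 27.123215406509026
```

Emit:
step_arm:
  targets:
    - [0.0009, 0.0012, -0.025, 0, 0, 6, 0]
    - [0.0009, 0.0012, -0.05, 0, 0, 11, 0]
    - [0.0009, 0.0012, -0.065, 0, 0, 11, 0.05]
    - [0.0009, 0.0012, -0.0705, 0, 0, 11, 0.1]
    - [0.0009, 0.0012, -0.0705, 0, 0, 11, 0.15]

```text
t: 37.93
position: [0.4158, 0.3497, 0.0705]
ee_rot: [-3.138, -0.006, -1.834]
ft_force: [0.8, 0.2, 0.0]
opening: 0.0727
finger_force: 0.0
```

Emit:
step_arm:
  targets:
    - [0, 0, 0, 0, 0, 0, 0.2]
    - [0, 0, 0, 0, 0, 0, 0.25]
    - [0, 0, 0, 0, 0, 0, 0.3]
    - [0, 0, 0, 0, 0, 0, 0.33]
    - [0, 0, 0, 0, 0, 0, 0.36]

```text
t: 38.35
position: [0.4173, 0.3514, 0.0734]
ee_rot: [-3.135, -0.001, -1.834]
ft_force: [-0.3, 0.4, 1.4]
opening: 0.0545
finger_force: 6.9
```

Emit:
step_arm:
  targets:
    - [0, 0, 0, 0, 0, 0, 0.4]
    - [0, 0, 0, 0, 0, 0, 0.5]
    - [0, 0, 0, 0, 0, 0, 0.5]

```text
t: 38.6
position: [0.4174, 0.3516, 0.0736]
ee_rot: [-3.135, -0.0, -1.834]
ft_force: [-0.0, 0.4, 5.9]
opening: 0.053
finger_force: 30.3
```

Emit:
step_arm:
  targets:
    - [-0.0004, -0.0006, -0.0003, 0, 0, -7, 0.5]
    - [-0.0004, -0.0008, -0.0006, 0, 0, -14, 0.5]
    - [-0.0004, -0.0008, -0.0009, 0, 0, -21, 0.5]
    - [-0.0004, -0.0008, -0.0012, 0, 0, -28, 0.5]
    - [-0.0004, -0.0008, -0.0015, 0, 0, -35, 0.5]

```text
t: 39.02
position: [0.4174, 0.3508, 0.0722]
ee_rot: [-3.136, 0.0, -2.451]
ft_force: [0.7, -0.1, 4.5]
opening: 0.0522
finger_force: 30.4
```

Emit:
step_arm:
  targets:
    - [0, 0, -0.0003, 0, 0, -7, 0.5]
    - [0, 0, -0.0006, 0, 0, -14, 0.5]
    - [0, 0, -0.0009, 0, 0, -21, 0.5]
    - [0, 0, -0.0012, 0, 0, -28, 0.5]
    - [0, 0, -0.0015, 0, 0, -35, 0.5]

```text
t: 39.43
position: [0.4179, 0.3501, 0.0706]
ee_rot: [-3.137, 0.0, -3.062]
ft_force: [1.7, -1.0, 4.1]
opening: 0.0523
finger_force: 30.5
```

Run:
```python
from h import *
st(); im=knob('k7',.078); st()
```

```text
{'t': 39.4333, 'position': [0.4179, 0.3501, 0.0706], 'ee_rot': [-3.1366, 0.0004, -3.0623], 'ft_force': [1.7052, -0.9643, 4.1441], 'opening': 0.0523, 'finger_force': 30.489, 'qpos': [-0.6116, 0.8452, -0.2914, 1.9218, 0.5234, 0.4532, 0.3627]}
gold [264, 215, 98, 46, 1377] [314.  235.8] [0.3873 0.3462 0.078 ]
gold [284, 272, 73, 68, 940] [320.4 305.1] [0.4158 0.3509 0.078 ]
white [294, 353, 10, 4, 28] [298.3 354.3] [0.439  0.3435 0.078 ]
exp [319.1 306.9]
{'t': 39.4833, 'position': [0.4179, 0.3502, 0.0706], 'ee_rot': [-3.1363, 0.0005, -3.0674], 'ft_force': [1.7144, -1.7087, 4.3995], 'opening': 0.0526, 'finger_force': 30.6908, 'qpos': [-0.6128, 0.8452, -0.2899, 1.9218, 0.5216, 0.4527, 0.3591]}
```

Emit:
step_arm:
  targets:
    - [0, 0, -0.0003, 0, 0, -7, 0.5]
    - [0, 0, -0.0006, 0, 0, -14, 0.5]
    - [0, 0, -0.0009, 0, 0, -21, 0.5]
    - [0, 0, -0.0012, 0, 0, -28, 0.5]
    - [0, 0, -0.0015, 0, 0, -35, 0.5]

```text
t: 39.9
position: [0.418, 0.3493, 0.069]
ee_rot: [-3.137, -0.0, 2.612]
ft_force: [2.1, -2.6, 6.2]
opening: 0.0525
finger_force: 31.0
```

Emit:
step_arm:
  targets:
    - [0, 0, -0.0003, 0, 0, -7, 0.5]
    - [0, 0, -0.0006, 0, 0, -14, 0.5]
    - [0, 0, -0.0009, 0, 0, -21, 0.5]
    - [0, 0, -0.0012, 0, 0, -28, 0.5]
    - [0, 0, -0.0015, 0, 0, -35, 0.5]

```text
t: 40.32
position: [0.4175, 0.3487, 0.0674]
ee_rot: [-3.136, -0.0, 2.001]
ft_force: [1.7, -4.1, 6.6]
opening: 0.0526
finger_force: 31.0
```

Emit:
step_arm:
  targets:
    - [0, 0, -0.0003, 0, 0, -7, 0.5]
    - [0, 0, -0.0006, 0, 0, -14, 0.5]
    - [0, 0, -0.0009, 0, 0, -21, 0.5]
    - [0, 0, -0.0012, 0, 0, -28, 0.5]
    - [0, 0, -0.0015, 0, 0, -35, 0.5]

```text
t: 40.73
position: [0.4166, 0.3485, 0.0658]
ee_rot: [-3.136, -0.0, 1.39]
ft_force: [0.2, -4.5, 6.8]
opening: 0.0527
finger_force: 31.1
```

Run:
```python
from h import *
st(); im=knob('k8',.074); st()
```

```text
{'t': 40.7333, 'position': [0.4166, 0.3485, 0.0658], 'ee_rot': [-3.1359, -0.0002, 1.3905], 'ft_force': [0.2144, -4.5431, 6.7826], 'opening': 0.0527, 'finger_force': 31.0887, 'qpos': [-0.8391, 0.8478, 0.1026, 1.941, -0.229, 0.3673, -0.737]}
gold [259, 238, 35, 31, 282] [276.  253.3] [0.4043 0.3764 0.074 ]
gold [285, 273, 72, 62, 681] [321.4 295.2] [0.4184 0.3562 0.074 ]
white [379, 304, 6, 6, 23] [381.3 306.7] [0.4411 0.347  0.074 ]
white [292, 343, 16, 14, 174] [299.4 349.5] [0.4051 0.3338 0.074 ]
exp [319.7 308.8]
{'t': 40.7833, 'position': [0.4166, 0.3484, 0.0656], 'ee_rot': [-3.1361, 0.0, 1.3845], 'ft_force': [-0.4296, -4.3523, 7.6915], 'opening': 0.0528, 'finger_force': 31.029, 'qpos': [-0.8402, 0.8481, 0.104, 1.9412, -0.2315, 0.3672, -0.7407]}
```

Emit:
step_arm:
  targets:
    - [0, 0.001, -0.0003, 0, 0, -7, 0.5]
    - [0, 0.0015, -0.0006, 0, 0, -14, 0.5]
    - [0, 0.0015, -0.0009, 0, 0, -21, 0.5]
    - [0, 0.0015, -0.0012, 0, 0, -28, 0.5]
    - [0, 0.0015, -0.0015, 0, 0, -35, 0.5]

```text
t: 41.2
position: [0.4159, 0.3489, 0.0642]
ee_rot: [-3.137, 0.002, 0.779]
ft_force: [-2.6, -5.8, 9.5]
opening: 0.0526
finger_force: 31.4
```

Emit:
step_arm:
  targets:
    - [0, 0, -0.0003, 0, 0, -7, 0.5]
    - [0, 0, -0.0006, 0, 0, -14, 0.5]
    - [0, 0, -0.0009, 0, 0, -21, 0.5]
    - [0, 0, -0.0012, 0, 0, -28, 0.5]
    - [0, 0, -0.0015, 0, 0, -35, 0.5]

```text
t: 41.62
position: [0.4155, 0.3497, 0.0626]
ee_rot: [-3.138, 0.001, 0.169]
ft_force: [-2.0, -5.1, 9.4]
opening: 0.0525
finger_force: 31.4
```

Run:
```python
from h import *
st(); im=knob('k9',.071); print(state()['ft_torque'])
```

```text
{'t': 41.6167, 'position': [0.4155, 0.3497, 0.0626], 'ee_rot': [-3.1377, 0.0008, 0.1688], 'ft_force': [-1.9739, -5.1396, 9.4455], 'opening': 0.0525, 'finger_force': 31.4076, 'qpos': [-0.994, 0.8889, 0.3663, 1.9548, -0.7358, 0.433, -1.4712]}
gold [268, 247, 19, 14, 138] [276.4 252.8] [0.4371 0.3714 0.071 ]
gold [285, 273, 73, 55, 693] [319.  293.3] [0.4233 0.3525 0.071 ]
white [293, 343, 14, 12, 138] [299.7 348.8] [0.3975 0.3562 0.071 ]
exp [321.1 309.1]
[-0.95317865  0.49084398 -0.11507425]
```

Emit:
step_arm:
  targets:
    - [0, 0, 0, 0, 0, 0, 0.3]
    - [0, 0, 0, 0, 0, 0, 0.1]
    - [0, 0, 0, 0, 0, 0, 0]
    - [0, 0, 0.025, 0, 0, 0, 0]
    - [0, 0, 0.05, 0, 0, 6, 0]

```text
t: 42.08
position: [0.4153, 0.3515, 0.1114]
ee_rot: [-3.137, 0.001, 0.281]
ft_force: [-0.9, 0.4, 0.1]
opening: 0.0853
finger_force: 0.0
```

Emit:
step_arm:
  targets:
    - [0, 0, 0.02, 0, 0, 7, 0]
    - [0, 0, 0.035, 0, 0, 14, 0]
    - [0, 0, 0.035, 0, 0, 21, 0]
    - [0, 0, 0.035, 0, 0, 28, 0]
    - [0, 0, 0.035, 0, 0, 35, 0]

```text
t: 42.5
position: [0.4166, 0.3523, 0.1476]
ee_rot: [-3.136, -0.004, 0.897]
ft_force: [0.0, 0.2, 0.4]
opening: 0.0857
finger_force: 0.0
```

Emit:
step_arm:
  targets:
    - [0, 0, 0, 0, 0, 7, 0]
    - [0, 0, 0, 0, 0, 14, 0]
    - [0, 0, 0, 0, 0, 21, 0]
    - [0, 0, 0, 0, 0, 28, 0]
    - [0, 0, 0, 0, 0, 35, 0]

```text
t: 42.92
position: [0.4166, 0.352, 0.1472]
ee_rot: [-3.136, -0.003, 1.507]
ft_force: [0.7, -0.7, 0.3]
opening: 0.085
finger_force: 0.0
```

Emit:
step_arm:
  targets:
    - [0, 0, 0, 0, 0, 7, 0]
    - [0, 0, 0, 0, 0, 14, 0]
    - [0, 0, 0, 0, 0, 14, 0]
    - [0, 0, 0, 0, 0, 14, 0]
    - [0, 0, 0, 0, 0, 14, 0]

```text
t: 43.33
position: [0.4166, 0.3517, 0.1471]
ee_rot: [-3.136, -0.002, 1.742]
ft_force: [0.4, 0.4, -0.8]
opening: 0.0852
finger_force: 0.0
```

Run:
```python
from h import *
st(); im=knob('k10',.071); st()
```

```text
{'t': 43.3333, 'position': [0.4166, 0.3517, 0.1471], 'ee_rot': [-3.1361, -0.0023, 1.7416], 'ft_force': [0.3644, 0.4224, -0.8407], 'opening': 0.0852, 'finger_force': 0.0, 'qpos': [-0.8278, 0.7089, 0.0752, 1.8926, -0.1038, 0.5471, -0.511]}
gold [316, 201, 24, 11, 149] [328.6 206. ] [0.4165 0.3805 0.071 ]
gold [282, 210, 21, 18, 211] [291.2 217.3] [0.3953 0.3698 0.071 ]
gold [297, 230, 48, 41, 399] [320.4 246.1] [0.4159 0.3549 0.071 ]
white [285, 235, 11, 11, 99] [289.9 239.9] [0.3967 0.3556 0.071 ]
white [309, 244, 26, 12, 126] [321.3 248.6] [0.4167 0.3534 0.071 ]
exp [320.4 252.9]
{'t': 43.3833, 'position': [0.4166, 0.3518, 0.1471], 'ee_rot': [-3.1363, -0.0022, 1.7421], 'ft_force': [-0.364, 0.1318, 0.198], 'opening': 0.0853, 'finger_force': 0.0, 'qpos': [-0.828, 0.7089, 0.0754, 1.8925, -0.1037, 0.5471, -0.5107]}
```

Emit:
step_arm:
  targets:
    - [0, -0.0012, -0.03, 0, 0, 0, 0]
    - [0, -0.0012, -0.06, 0, 0, 0, 0]
    - [0, -0.0012, -0.077, 0, 0, 0, 0.05]
    - [0, -0.0012, -0.084, 0, 0, 0, 0.1]
    - [0, -0.0012, -0.085, 0, 0, 0, 0.15]

```text
t: 43.8
position: [0.4158, 0.3499, 0.0608]
ee_rot: [-3.134, -0.0, 1.743]
ft_force: [1.1, -0.3, 0.4]
opening: 0.0727
finger_force: 0.0
```

Emit:
step_arm:
  targets:
    - [0, 0, 0, 0, 0, 0, 0.2]
    - [0, 0, 0, 0, 0, 0, 0.25]
    - [0, 0, 0, 0, 0, 0, 0.3]
    - [0, 0, 0, 0, 0, 0, 0.36]
    - [0, 0, 0, 0, 0, 0, 0.5]

```text
t: 44.22
position: [0.4172, 0.3509, 0.0635]
ee_rot: [-3.138, -0.003, 1.744]
ft_force: [-1.6, -1.2, 7.7]
opening: 0.0525
finger_force: 30.0
```

Emit:
step_arm:
  targets:
    - [0, 0, 0, 0, 0, 0, 0.5]
    - [0, 0, -0.0002, 0, 0, -5, 0.5]
    - [0, 0, -0.0004, 0, 0, -10, 0.5]
    - [0, 0, -0.0006, 0, 0, -15, 0.5]
    - [0, 0, -0.0008, 0, 0, -20, 0.5]

```text
t: 44.63
position: [0.4168, 0.3507, 0.0631]
ee_rot: [-3.137, -0.004, 1.391]
ft_force: [-2.4, -0.8, 11.9]
opening: 0.0523
finger_force: 31.0
```

Run:
```python
from h import *
st(); im=knob('k11',.07); print(state()['ft_torque'])
```

```text
{'t': 44.6333, 'position': [0.4168, 0.3507, 0.0631], 'ee_rot': [-3.1367, -0.0036, 1.3905], 'ft_force': [-2.3668, -0.7868, 11.8618], 'opening': 0.0523, 'finger_force': 30.9941, 'qpos': [-0.8492, 0.8541, 0.1166, 1.9404, -0.2678, 0.3621, -0.7014]}
gold [259, 224, 78, 53, 781] [302.5 246.2] [0.415  0.3792 0.07  ]
gold [285, 279, 71, 56, 623] [319.3 298.5] [0.4174 0.3566 0.07  ]
white [267, 287, 13, 13, 125] [273.1 292.9] [0.3997 0.3623 0.07  ]
white [379, 311, 5, 6, 22] [380.8 313.6] [0.4408 0.3456 0.07  ]
exp [320.2 312.4]
[-0.14711473  0.61803615  0.0644051 ]
```

Emit:
step_arm:
  targets:
    - [0, 0, -0.0005, 0, 0, -4, 0.5]
    - [0, 0, -0.001, 0, 0, -8, 0.5]
    - [0, 0, -0.0014, 0, 0, -12, 0.5]
    - [0, 0, -0.0016, 0, 0, -16, 0.5]
    - [0, 0, -0.0016, 0, 0, -16, 0.5]

```text
t: 45.1
position: [0.4167, 0.3507, 0.0619]
ee_rot: [-3.136, -0.004, 1.113]
ft_force: [-2.5, -1.6, 15.0]
opening: 0.052
finger_force: 31.6
```

Run:
```python
from h import *
st(); im=knob('k12',.069); print(state()['ft_torque'])
```

```text
{'t': 45.1, 'position': [0.4167, 0.3507, 0.0619], 'ee_rot': [-3.1362, -0.0037, 1.1126], 'ft_force': [-2.5241, -1.6447, 14.9728], 'opening': 0.052, 'finger_force': 31.5653, 'qpos': [-0.8814, 0.861, 0.1718, 1.9444, -0.3885, 0.3669, -0.8623]}
gold [280, 247, 12, 14, 49] [285.5 254.6] [0.415  0.3786 0.069 ]
gold [285, 280, 72, 54, 664] [318.7 299.3] [0.4183 0.3561 0.069 ]
gold [374, 304, 17, 52, 381] [381.8 331.1] [0.4353 0.3319 0.069 ]
white [266, 287, 15, 15, 170] [273.2 293.9] [0.403  0.3662 0.069 ]
exp [321.3 312.2]
[-0.30320848  0.66927079  0.03193474]
```

Emit:
step_arm:
  targets:
    - [0, 0, -0.0001, 0, 0, -4, 0.5]
    - [0, 0, -0.0002, 0, 0, -8, 0.5]
    - [0, 0, -0.0004, 0, 0, -12, 0.5]
    - [0, 0, -0.0004, 0, 0, -12, 0.5]

```text
t: 45.48
position: [0.4171, 0.3509, 0.0618]
ee_rot: [-3.136, -0.005, 0.903]
ft_force: [-3.1, -2.6, 17.3]
opening: 0.0521
finger_force: 31.9
```

Run:
```python
from h import *
st(); im=knob('k13',.069); print(state()['ft_torque'])
```

```text
{'t': 45.4833, 'position': [0.4171, 0.3509, 0.0618], 'ee_rot': [-3.136, -0.0046, 0.9031], 'ft_force': [-3.1229, -2.5825, 17.2689], 'opening': 0.0521, 'finger_force': 31.9149, 'qpos': [-0.9062, 0.8663, 0.2149, 1.9466, -0.4779, 0.3751, -0.985]}
gold [363, 262, 17, 14, 68] [372.6 268.1] [0.4444 0.3533 0.069 ]
gold [285, 279, 72, 56, 679] [318.3 299.2] [0.4195 0.356  0.069 ]
gold [377, 290, 9, 41, 221] [381.8 312.3] [0.4361 0.3357 0.069 ]
white [266, 287, 16, 15, 188] [273.3 294.1] [0.4067 0.3688 0.069 ]
exp [321.4 313. ]
[-0.27004393  0.72035245 -0.02109875]
```

Emit:
step_arm:
  targets:
    - [0, 0, 0, 0, 0, -3, 0.5]
    - [0, 0, -0.0002, 0, 0, -6, 0.5]
    - [0, 0, -0.0002, 0, 0, -6, 0.5]

```text
t: 45.78
position: [0.4173, 0.3509, 0.0617]
ee_rot: [-3.136, -0.005, 0.799]
ft_force: [-2.4, -1.7, 18.4]
opening: 0.0528
finger_force: 32.0
```

Run:
```python
from h import *
st(); im=knob('k14',.069); print(state()['ft_torque'])
```

```text
{'t': 45.7833, 'position': [0.4173, 0.3509, 0.0617], 'ee_rot': [-3.1359, -0.0051, 0.799], 'ft_force': [-2.4486, -1.6661, 18.4002], 'opening': 0.0528, 'finger_force': 31.9935, 'qpos': [-0.9186, 0.8693, 0.2368, 1.9478, -0.5217, 0.3803, -1.0466]}
gold [360, 258, 19, 14, 125] [369.5 264. ] [0.4449 0.3526 0.069 ]
gold [285, 280, 72, 52, 674] [318.4 299. ] [0.4203 0.3559 0.069 ]
gold [377, 283, 10, 41, 229] [382.  304.4] [0.437  0.3364 0.069 ]
white [266, 287, 16, 15, 185] [273.4 294.2] [0.4088 0.3698 0.069 ]
exp [321.3 313.5]
[-0.28596458  0.68843186  0.02201723]
```

Emit:
step_arm:
  targets:
    - [0, 0, 0, 0, 0, -3, 0.5]
    - [0, 0, -0.0002, 0, 0, -6, 0.5]
    - [0, 0, -0.0002, 0, 0, -9, 0.5]
    - [0, 0, -0.0002, 0, 0, -9, 0.5]

```text
t: 46.17
position: [0.4178, 0.3508, 0.0617]
ee_rot: [-3.136, -0.006, 0.642]
ft_force: [-2.3, -2.5, 18.9]
opening: 0.0523
finger_force: 32.1
```

Run:
```python
from h import *
st(); im=knob('k15',.069); print(state()['ft_torque'])
```

```text
{'t': 46.1667, 'position': [0.4178, 0.3508, 0.0617], 'ee_rot': [-3.1357, -0.0057, 0.6417], 'ft_force': [-2.3447, -2.5235, 18.9239], 'opening': 0.0523, 'finger_force': 32.135, 'qpos': [-0.9381, 0.8742, 0.2711, 1.9495, -0.5867, 0.3899, -1.1407]}
gold [280, 237, 19, 25, 229] [287.3 247.2] [0.4315 0.3778 0.069 ]
gold [356, 253, 20, 16, 197] [366.3 259.6] [0.4458 0.3504 0.069 ]
gold [285, 279, 72, 53, 671] [319.1 299. ] [0.4215 0.3551 0.069 ]
white [266, 287, 16, 15, 185] [273.4 294.2] [0.4122 0.3709 0.069 ]
exp [321.1 314.1]
[-0.3160088   0.58245817  0.04698244]
```

Emit:
step_arm:
  targets:
    - [0, 0, 0, 0, 0, -4, 0.5]
    - [0, 0, 0, 0, 0, -8, 0.5]
    - [0, 0, 0, 0, 0, -12, 0.5]
    - [0, 0, 0, 0, 0, -12, 0.5]

```text
t: 46.55
position: [0.418, 0.3506, 0.0617]
ee_rot: [-3.135, -0.006, 0.431]
ft_force: [-1.5, -2.9, 19.2]
opening: 0.0521
finger_force: 32.1
```

Run:
```python
from h import *
st(); im=knob('k16',.069); print(state()['ft_torque'])
```

```text
{'t': 46.55, 'position': [0.418, 0.3506, 0.0617], 'ee_rot': [-3.1353, -0.0058, 0.4312], 'ft_force': [-1.5478, -2.8706, 19.2336], 'opening': 0.0521, 'finger_force': 32.1297, 'qpos': [-0.9653, 0.8821, 0.319, 1.952, -0.6714, 0.4067, -1.2695]}
gold [276, 245, 17, 18, 221] [282.4 252.1] [0.4342 0.3751 0.069 ]
gold [285, 279, 72, 55, 678] [318.6 299.2] [0.4222 0.3542 0.069 ]
white [266, 287, 16, 15, 187] [273.4 294.1] [0.4166 0.3715 0.069 ]
exp [321.3 314.1]
[-0.3235328   0.51837935 -0.01855592]
```

Emit:
step_arm:
  targets:
    - [0, 0, 0.001, 0, 0, 0, 0.4]
    - [0, 0, 0.001, 0, 0, 0, 0.2]
    - [0, 0, 0.001, 0, 0, 0, 0.1]
    - [0, 0, 0.001, 0, 0, 0, 0]
    - [0, 0, 0.02, 0, 0, 0, 0]

```text
t: 47.02
position: [0.4147, 0.3497, 0.0767]
ee_rot: [-3.137, 0.003, 0.436]
ft_force: [0.6, -0.0, 0.4]
opening: 0.0854
finger_force: 0.0
```

Emit:
step_arm:
  targets:
    - [0, 0, 0.03, 0, 0, 7, 0]
    - [0, 0, 0.06, 0, 0, 14, 0]
    - [0, 0, 0.06, 0, 0, 21, 0]
    - [0, 0, 0.06, 0, 0, 28, 0]
    - [0, 0, 0.06, 0, 0, 35, 0]

```text
t: 47.43
position: [0.4166, 0.3509, 0.1394]
ee_rot: [-3.136, -0.003, 1.052]
ft_force: [0.3, -0.1, -1.1]
opening: 0.0855
finger_force: 0.0
```

Emit:
step_arm:
  targets:
    - [0, 0, 0, 0, 0, 7, 0]
    - [0, 0, 0, 0, 0, 14, 0]
    - [0, 0, 0, 0, 0, 21, 0]
    - [0, 0, 0, 0, 0, 28, 0]
    - [0, 0, 0, 0, 0, 35, 0]

```text
t: 47.85
position: [0.4164, 0.3505, 0.1387]
ee_rot: [-3.136, -0.002, 1.663]
ft_force: [0.5, -0.1, -0.4]
opening: 0.0853
finger_force: 0.0
```

Emit:
step_arm:
  targets:
    - [0, 0, 0, 0, 0, 5, 0]
    - [0, 0, 0, 0, 0, 5, 0]
    - [0, 0, 0, 0, 0, 5, 0]
    - [0, 0, 0, 0, 0, 5, 0]

```text
t: 48.18
position: [0.4165, 0.3504, 0.1388]
ee_rot: [-3.136, -0.002, 1.742]
ft_force: [-0.4, -0.5, -0.3]
opening: 0.0854
finger_force: 0.0
```

Run:
```python
from h import *
st(); im=knob('k17',.0685); st()
g=im.max(2); c=w2pix('k17',[.4167,.3505,.0685]).astype(int)
m=np.zeros_like(g); sl=np.s_[c[1]-60:c[1]+60,c[0]-60:c[0]+60]; m[sl]=(g[sl]<40)*255
m=cv2.morphologyEx(m,cv2.MORPH_OPEN,np.ones((5,5)))
k,l,s,cc=cv2.connectedComponentsWithStats(m); i=1+np.argmax(s[1:,4]); print(s[i])
for zz in (.06,.065,.07,.075,.08):
    a=w2pix('k17',[.4167+.026,.3505,zz]);b=w2pix('k17',[.4167-.026,.3505,zz]);print(zz,np.hypot(*(a-b)).round(1),((a+b)/2).round(1))
cv2.imwrite('pics/k17c.png',cv2.resize(im[100:400,150:490,::-1],None,fx=2,fy=2,interpolation=cv2.INTER_CUBIC))
```

```text
{'t': 48.1833, 'position': [0.4165, 0.3504, 0.1388], 'ee_rot': [-3.136, -0.002, 1.7418], 'ft_force': [-0.3814, -0.4645, -0.3241], 'opening': 0.0854, 'finger_force': 0.0, 'qpos': [-0.836, 0.7225, 0.0917, 1.9013, -0.1302, 0.5271, -0.4833]}
gold [328, 201, 15, 15, 106] [336.3 207. ] [0.4207 0.3804 0.0685]
gold [307, 206, 14, 7, 58] [313.7 208.8] [0.4078 0.3771 0.0685]
gold [282, 211, 16, 20, 192] [288.4 219.8] [0.3941 0.3679 0.0685]
gold [297, 231, 49, 39, 377] [321.6 246.3] [0.4163 0.3552 0.0685]
white [323, 216, 10, 11, 86] [327.  221.2] [0.4168 0.3711 0.0685]
exp [321.  253.8]
{'t': 48.2333, 'position': [0.4165, 0.3504, 0.1388], 'ee_rot': [-3.1361, -0.0019, 1.7422], 'ft_force': [0.2004, -0.3337, -0.8541], 'opening': 0.0853, 'finger_force': 0.0, 'qpos': [-0.8362, 0.7225, 0.0918, 1.9012, -0.1301, 0.5271, -0.483]}
[ 329  217   34   69 1038]
0.06 82.6 [320.8 249.6]
0.065 84.3 [320.8 252. ]
0.07 86.2 [320.7 254.5]
0.075 88.1 [320.7 257.1]
0.08 90.0 [320.6 259.8]
```

Emit:
step_arm:
  targets:
    - [0, 0, 0.03, 0, 0, 0, 0]
    - [0, 0, 0.06, 0, 0, 0, 0]
    - [0, 0, 0.06, 0, 0, 0, 0]
    - [0, 0, 0.06, 0, 0, 0, 0]
    - [0, 0, 0.06, 0, 0, 0, 0]

```text
t: 48.65
position: [0.4161, 0.3504, 0.1986]
ee_rot: [-3.136, -0.002, 1.744]
ft_force: [0.6, -0.0, -1.2]
opening: 0.0853
finger_force: 0.0
```

Run:
```python
from h import *
im=snap('wrist','end'); [print(r) for r in rings('end',im,10)]
for h in (-.052,0,.052):
    o=np.array([.5059,.2612])+h*np.array([-.405,.9143])-.0015*np.array([.914,.405]); print([w2pix('end',[*(o+s*.012*np.array([.9143,.405])),.048]).round(1) for s in (-1,1)])
d=np.radians(113.8); print('ball home',w2pix('end',[.505+.11*np.cos(d),.151+.11*np.sin(d),.0745]))
g=im.max(2); m=((g<45)*255).astype(np.uint8); n,l,s,c=cv2.connectedComponentsWithStats(m)
for i in range(1,n):
    if 300<s[i,4]<3000 and s[i,1]<330: print('dark',s[i],c[i].round(1))
```

```text
(62, [328, 190, 11, 11], [334.4, 193.8])
(25, [312, 194, 9, 4], [316.2, 195.4])
(131, [290, 198, 13, 16], [295.3, 204.8])
(295, [303, 211, 39, 33], [322.5, 223.6])
(281, [419, 240, 15, 45], [426.9, 261.3])
(1758, [322, 256, 43, 90], [341.8, 296.7])
(125, [399, 274, 16, 15], [406.7, 280.9])
(126, [372, 280, 16, 15], [379.2, 287.2])
(53, [429, 292, 8, 13], [432.9, 296.3])
(113, [411, 328, 15, 13], [417.7, 334.0])
(115, [384, 334, 15, 13], [390.8, 339.8])
(737, [351, 363, 29, 42], [365.0, 386.5])
(97, [421, 378, 14, 12], [427.5, 383.3])
(91, [395, 383, 14, 12], [401.5, 388.5])
[array([399.2, 389. ]), array([424.8, 383.7])]
[array([388.3, 340.4]), array([414.9, 334.7])]
[array([376.5, 287.9]), array([404.1, 281.6])]
ball home [353.5256574  355.61136367]
dark [ 289  193   66   68 1233] [326.  231.9]
```

```bash
python3 -c "
from workcell import job_done
print(job_done())"
```

```text
the job is handed in; nothing more can be done
None
```

I handed the job in at about 49 s: all three anvil blocks lie flat in their own pockets, the keeper bar is home, and the star knob dropped at the click and was then turned down until it stopped on the bar. The hand-in gave no verdict; the click and the knob's final height rest on camera estimates and the knob stopping its descent, because no tightening torque was felt.

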